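Tip a charger housing over the step onto its plug end and arm the tester

ROBOT

A 7-joint arm with a two-finger parallel gripper is mounted at the origin on the work surface. World frame = base frame: x ahead of the robot, y to its left, z up, the work surface at z = 0. Lengths are in m, angles in rad, forces in N, time in s.
With the tool pointing down it reaches from about 0.425 to 0.875 m from the base axis. Payload 4.7 kg.
Tool frame: the origin (TCP) lies on the centre line of the jaws, within the pads' length; the fingertips stand 22 mm ahead of it and the grasp point (between the pads) lies 3 mm ahead of it; z points along the fingers, y is the direction in which the jaws open and shut (so a half turn about z gives the same grasp; the last joint's range is limited). The gripper opens to 87 mm and grips with 3 to 60 N. Pads are 19 mm wide; open, the fingers measure 117 mm over their backs; the gripper's body (75 mm by 190 mm) begins 51 mm behind the grasp point.
Start: joints at [-1.14, 0.321, -0.07, 1.45, 0.023, 1.371, -0.057], TCP at [0.263, 0.594, 0.245] pointing down, gripper open.
Joint ranges: [-2.86, 2.86], [-0.3, 2.09], [-1.38, 1.24], [0.06, 2.45], [-1.56, 4.7], [0.09, 2.05], [-2.69, 2.69]. Speed limits (rad/s): [2.57, 2.57, 3.14, 3.14, 3.14, 3.14, 3.14].

INTERFACE

Orientations are given as a rotation vector (axis times angle).
In Python, from bench import ctrl, imaging, close_job, finder gives the robot as it stands. The module is installed in compiled form; this text tells all that it offers.
- The arm moves only by the shell command python3 -m jog 'ROWS' [FORCE]. ROWS is JSON, a list that holds one entry, the list of rows, each a list of 7 numbers: the shift along the tool's x, y, z in cm, then the turn, a rotation vector about the tool's x, y, z in degrees, then the finger opening in cm, from 0 to 8.7. In form: [[[dx, dy, dz, ax, ay, az, claw], ...]]. A call has 1 to 12 rows; each row shifts and turns the commanded pose from where the row before left it, along the tool's axes as they then stand; what a row does not reach is not made up. A row lasts 1/10 s, in which the tool goes at most 50 mm and 8.59 degrees, less where a joint would pass 70% of its speed; a pose out of reach is approached as far as the arm can. A call is refused whole if a number of a shift passes 5 or a number of a turn 8.59, either way. A call with a gripper value outside its range is refused whole. The fingers move at their own pace and stop on an object; FORCE is the grip in N (left out, the last holds). Time passes only in rows, so rows that do not move let the fingers close. It gives the time, the measured TCP pose, the force and the opening at its end, in the units of the state.
- ctrl.get_state(): the state, without advancing time (a new reading comes with each control period).
- imaging.get_image(name): name is "scene" or "side" or "wrist"; returns a dict with "frame" (480x640x3 uint8, red, green, blue), "intrinsics" (3x3 intrinsics, pixels), "pose" (4x4, takes a point from camera to world coordinates). Camera axes: x right, y down, z forward; pixel columns grow to the right and rows downward; lengths in m; the calibration is good to about 2 mm. The wrist camera is an equidistant fisheye: a pixel r from the principal point sees the ray r / f radians off the axis. A picture is of the moment at which its call begins. There is no depth.
- close_job(): hands the job in, once; it reports no verdict.
Trained networks look in the newest picture that a camera, given by its name, has taken for a name from the list of things; names that differ only in an ending like _2 or _b are one class to them, and where a whole thing is asked for, a point or a joint stands for the part that bears it (a point fixed in the world has none). Each returns a list of dicts, best first, with "conf" (0 to 1); they miss things now and then, are a little off and sometimes report something else, mostly with a low value. They report only what shows in the picture. A call takes as long as a camera call. They do not tell look-alikes from the thing itself.
- finder.trace(label, camera): "region" (480x640 bool, what is visible of it) and "point" ([row, column] as shares, 0 to 1, of the picture: columns of its width, rows of its height, amid what is visible of it).
- finder.spot_point(label, camera): "point" ([row, column] as shares, 0 to 1, of the picture: columns of its width, rows of its height: a listed point, or the origin of a listed thing).
The state is a dict: "time": time; "joint_positions": joint angles; "qd": joint speeds; "joint_torque": joint torques, N m; "position": TCP position; "tool_rot": TCP orientation; "ft_force": force on the tool from outside, world axes, zero at the start; "torque": the same for the moment, N m; "grip_width": opening from 0.0 (shut) to 1.0 (fully open).
Only numpy, scipy, OpenCV 4.12 (cv2) and the standard library are available. Lean on these libraries where they do the work, as an engineer would, in place of code of your own. Each camera call takes 0.05 s, during which the arm holds its last target. There are 200 camera calls.

TASK

The finned charger housing lies flat on the upper ledge of the stepped test fixture, where it is too wide to be gripped: slide it out over the step until its black plug end drops into the nest, then take it across its thickness by the raised white end and stand it on its plug end, upright and flush against the fence; do not let it fall onto that end. Only when it stands there, arm the high-voltage tester: lift the red guard, push the toggle beneath it fully over to the far side, and close the guard again. Leave the other things on the bench where they are.

Things in the scene. Friction and masses are not known exactly. Their poses are not given: they have to be found in the camera images.
- housing_centre (a point): Centre of the die-cast charger housing, a block 140 x 108 x 56 mm (own x, y, z), 0.4 to 0.8 kg. Own x points to the black plug end (copper bars), -x to the white end cap, z out of the fins. Starts flat on the ledge, fins up, plug end 5 to 30 mm short of the step. Tips by itself once pushed half-way over the edge, then rests leaning at about 40 degrees, its white end clear of the ledge.
- step_edge (a point): Fixed fixture: middle of the step's upper edge, level with the ledge, 68 mm above the table. Axes: x horizontal from the ledge over the nest to the fence (towards the robot's left), y along the edge, z up. The ledge runs 202 mm back (-x) from here. Two guides 120 mm apart, parallel to x, stand 16 mm above the ledge and go on 18 mm above the nest floor.
- fence_foot (a point): Fixed fixture: middle of the foot of the fence's upright face, on the nest floor (rubber mat with copper strips), 125 mm beyond the step and 48 mm below its edge. Axes as step_edge. The black fence is 40 mm high and 15 mm thick.
- guard_hinge (a point): Fixed tester console (light grey desk box 170 x 150 mm): middle of the guard's hinge axis. Axes: x horizontal, up the panel and away from the robot, y along the hinge, z up. The panel rises towards +x at 20 degrees; the axis is 8 mm above it. The guard, a red hood 84 long, 46 wide, 34 mm high, closed lies down the slope from here, with a 12 mm lip at its low end.
- guard (a joint): Red guard: 0 closed, grows as its low end is lifted, to 1.9 rad (past square to the panel). Stiff hinge (0.05 N m), stays where it is left. Its flat parallel sides, 46 mm over them, may be pinched with the fingers closing along the hinge axis; closed, they reach from the level of the axis to 34 mm off it along the panel's normal.
- toggle_pivot (a point): Fixed console: pivot of the steel bat toggle under the guard, 4 mm above the panel and 42 mm down the slope from the hinge. Axes as guard_hinge; the toggle turns about y. It is 30 mm long from here, 11 mm thick at its end.
- toggle (a joint): Toggle: 0 off, leaning 0.4 rad from the panel's normal down the slope (robot side); 0.8 on, leaning 0.4 rad up the slope. Stays where it is left; about 2.5 N moves it.
- crate: Open blue crate with black and white end caps, 165 x 145 x 75 mm, fixed; stands on the other side of the fixture from the console. Origin at the centre of its underside.
- tape: Bystander: roll of yellow tape, 100 mm across, 24 mm high; origin under its centre.
- screwdriver: Bystander: screwdriver with red handle, 200 mm; origin under its middle.
- cleaner: Bystander: upright white spray can, 60 mm across, 170 mm high; origin under its centre.
- crimper: Bystander: crimping pliers with blue grips, about 190 mm; origin under its middle.
- carton: Bystander: small cardboard box 100 x 75 x 60 mm; origin under its centre.
- cover_plate: Bystander: aluminium cover plate 130 x 100 x 8 mm; origin under its centre.
Not all that is in view belongs to the job. What is shaped like the part that bears housing_centre but pink is not meant.

How it is judged:
On the way, in this order (a step that is already met when the one before it is completed fails the run):
1. the housing stands on its plug end in the nest, upright, flush against the fence (angle between housing_centre's own x axis and vertical above 3.06 rad and x of housing_centre in the frame of step_edge above 0.0935 m and z of housing_centre in the frame of step_edge between 0.018 and 0.026 m and angle between the y axis of housing_centre and the y axis of step_edge, either way round below 0.07 rad), for 0.2 s.
2. the guard is lifted (value of joint guard above 0.9 rad), for 0.1 s.
3. the toggle is on (value of joint toggle above 0.65 rad), for 0.1 s.
At the end, for the whole second after the job is handed in: The housing stands released and at rest on its plug end on the nest mat, upright within 4.5 degrees, its face within 3.5 mm of the fence and square to it within 4 degrees; the toggle is over to the far side (above 0.65 rad) and the guard is closed (below 0.12 rad) (all of step 1 and linear speed of housing below 0.02 m/s and value of joint toggle above 0.65 rad and value of joint guard below 0.12 rad); the robot touches nothing.
It fails at once if the housing is let fall onto its plug end (within 17 degrees of upright it turns faster than 2.8 rad/s or moves faster than 0.45 m/s) (angle between housing_centre's own x axis and vertical above 2.85 rad and (angular speed of housing above 2.8 rad/s or linear speed of housing above 0.45 m/s)).
It fails at once if the tester is armed while the housing is not standing on its plug end in the nest (value of joint toggle above 0.4 rad and not (angle between housing_centre's own x axis and vertical above 3 rad and x of housing_centre in the frame of step_edge above 0.085 m and z of housing_centre in the frame of step_edge below 0.03 m)).
It fails at once if a bystander is moved more than 40 mm (distance of any of tape, screwdriver, cleaner, crimper, carton, cover_plate from where it was at the start of the episode above 0.04 m).
It also fails if it takes over 72 s, if anything falls off the work surface, if the arm or the gripper's body presses on something with over 40 N, if the wrist force passes 120 N, or if a joint passes its speed limit or range.

## Working session

There is one attempt and no reset: what is moved stays moved. The work goes in short steps, Python scripts to look and compute and a shell command to move; the robot and the scene stay as the last step left them, time stands still between calls to the robot, and variables do not carry over. Pictures are saved under pics/ and viewed, about 8 in all and at most 12, crops included, and the job is handed in when it is done.

```bash
mkdir -p pics
cat > h.py <<'E'
import numpy as np, cv2
from bench import ctrl, imaging, finder
from scipy.spatial.transform import Rotation as R
def cam(n):
    d=imaging.get_image(n); return d['frame'],np.array(d['intrinsics']),np.array(d['pose'])
def proj(P,K,T):
    p=np.linalg.inv(T)@np.append(P,1); q=K@p[:3]; return q[:2]/q[2]
def ray(uv,K,T):
    d=T[:3,:3]@np.linalg.solve(K,[uv[0],uv[1],1.]); return T[:3,3],d/np.linalg.norm(d)
def onz(uv,z,K,T):
    o,d=ray(uv,K,T); return o+d*(z-o[2])/d[2]
def tri(rays):
    A=sum(np.eye(3)-np.outer(d,d) for o,d in rays); b=sum((np.eye(3)-np.outer(d,d))@o for o,d in rays)
    return np.linalg.solve(A,b)
E
python3 - <<'E'
from h import *
s=ctrl.get_state(); print({k:np.round(v,3).tolist() for k,v in s.items()})
np.set_printoptions(precision=4,suppress=True)
C={}
for n in('scene','side'):
    C[n]=cam(n); f,K,T=C[n]; cv2.imwrite(f'pics/{n}0.png',f[:,:,::-1]); print(n,K.tolist(),T)
for l in('housing_centre','step_edge','fence_foot','guard_hinge','toggle_pivot','crate','tape','screwdriver','cleaner','crimper','carton','cover_plate'):
    rs=[]
    for n in C:
        r=finder.spot_point(l,n)
        for k in r[:2]: 
            uv=np.array([k['point'][1]*640,k['point'][0]*480]); print(l,n,round(k['conf'],2),uv,'z0',onz(uv,0,*C[n][1:])[:2])
        if r: rs.append(ray(np.array([r[0]['point'][1]*640,r[0]['point'][0]*480]),*C[n][1:]))
    if len(rs)==2: print('   TRI',tri(rs))
E
```

```text
{'time': 0.0, 'joint_positions': [-1.14, 0.322, -0.07, 1.452, 0.023, 1.371, -0.057], 'qd': [-0.001, -0.002, -0.0, -0.001, -0.001, 0.002, -0.001], 'joint_torque': [-0.001, -49.128, -0.405, -31.255, -0.064, 0.043, 0.0], 'position': [0.263, 0.594, 0.243], 'tool_rot': [-0.65, -3.073, 0.003], 'ft_force': [0.511, -0.796, 0.489], 'torque': [-0.023, -0.0, 0.001], 'grip_width': 0.998}
scene [[471.2589134267694, 0.0, 316.8160387794936], [0.0, 471.2589134267694, 247.37270571927922], [0.0, 0.0, 1.0]] [[-0.2683  0.5151 -0.814   1.6327]
 [ 0.9632  0.1602 -0.2161  0.2908]
 [ 0.0191 -0.842  -0.5391  0.8178]
 [ 0.      0.      0.      1.    ]]
side [[586.3203353849262, 0.0, 323.81701084598035], [0.0, 586.3203353849262, 252.7559809004152], [0.0, 0.0, 1.0]] [[ 0.8106 -0.4575  0.3655 -0.1968]
 [-0.5856 -0.6264  0.5146 -0.9989]
 [-0.0065 -0.6311 -0.7757  1.5573]
 [ 0.      0.      0.      1.    ]]
housing_centre scene 0.97 [305.728 244.512] z0 [ 0.392  -0.0759]
housing_centre scene 0.85 [283.776 222.72 ] z0 [ 0.2783 -0.1902]
housing_centre side 0.95 [252.288 262.32 ] z0 [0.3171 0.1431]
housing_centre sid
[... 1195 characters left out ...]

screwdriver side 0.7 [417.088 419.616] z0 [ 0.3962 -0.6029]
screwdriver side 0.31 [320.704 386.496] z0 [ 0.238  -0.3642]
   TRI [ 0.4006 -0.611   0.0028]
cleaner scene 0.75 [412.672 335.28 ] z0 [0.7202 0.3023]
cleaner side 0.65 [322.688 187.92 ] z0 [0.7176 0.2917]
   TRI [ 0.7194  0.2993 -0.0038]
crimper scene 0.76 [518.4   282.096] z0 [0.4042 0.5773]
crimper side 0.79 [204.48  180.096] z0 [0.3785 0.5925]
crimper side 0.67 [416.    419.088] z0 [ 0.3948 -0.6   ]
   TRI [ 0.3816  0.5884 -0.0079]
carton scene 0.91 [439.808 244.992] z0 [0.2644 0.344 ]
carton side 0.67 [208.32 237.6 ] z0 [0.2502 0.3284]
   TRI [ 0.2525  0.3416 -0.0099]
cover_plate side 0.95 [321.216 384.288] z0 [ 0.2433 -0.3594]
```

View pics/scene0.png

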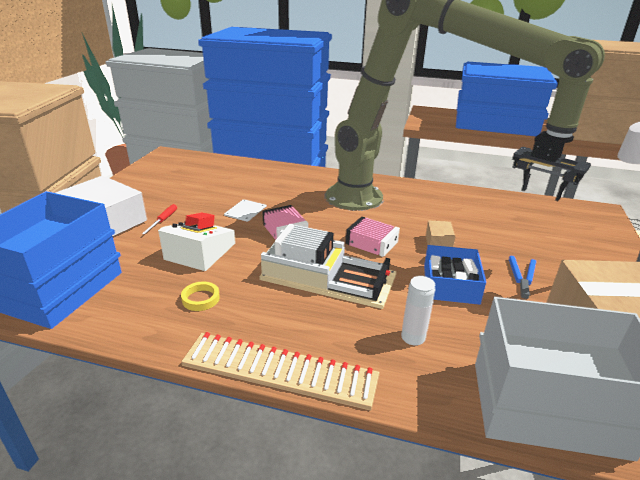

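View pics/side0.png

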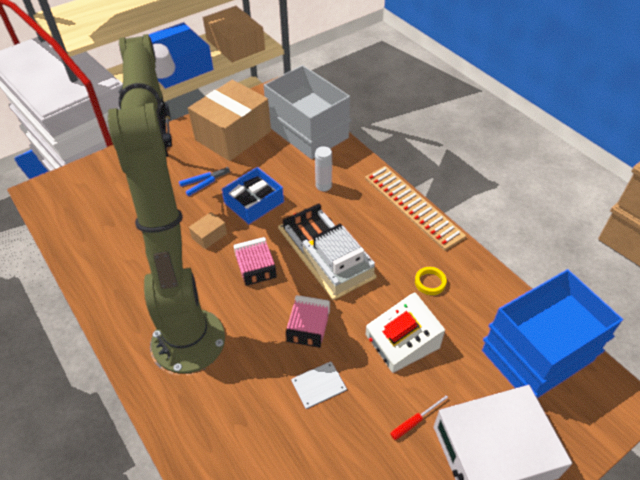

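Both views show the fixture at mid-table: scene (325,265), side (330,250). The housing is on its right-hand part with the fence to the left. The console is at scene (197,240) and side (405,330). The two pink parts are look-alikes. Next I'll compute a move above the fixture for a close wrist view.

```bash
cat >> h.py <<'E'
def tool():
    s=ctrl.get_state(); return np.array(s['position']),R.from_rotvec(s['tool_rot'])
def Rt(yv,zv):
    z=np.array(zv,float);z/=np.linalg.norm(z);y=np.array(yv,float);y-=z*(y@z);y/=np.linalg.norm(y)
    return R.from_matrix(np.c_[np.cross(y,z),y,z])
def step(p1,R1,N,p0=None,R0=None):
    if p0 is None: p0,R0=tool()
    D=R0.inv()*R1; w=D.as_rotvec()/N; S=sum((R.from_rotvec(w*k).as_matrix() for k in range(N)),np.zeros((3,3)))
    d=np.linalg.solve(S,R0.inv().apply(np.array(p1)-p0)); 
    print(N,'rows',np.round(np.r_[d*100,np.degrees(w)],2).tolist())
E
python3 - <<'E'
from h import *
f,K,T=cam('wrist'); p,r=tool()
print(K, np.round(r.as_matrix(),3)); M=np.eye(4);M[:3,:3]=r.as_matrix();M[:3,3]=p
print(np.round(np.linalg.inv(M)@T,3))
C={n:cam(n) for n in('scene','side')}
print('housing',tri([ray((305.7,244.5),*C['scene'][1:]),ray((341.7,248.7),*C['side'][1:])]))
for l in ('guard','housing_centre'):
  for n in C:
    for k in finder.trace(l,n): print(l,n,k['conf'],k['point'],k['region'].sum())
x=np.array([.155,.988,0]);R1=Rt(x,[0,0,-1]); R2=Rt(-x,[0,0,-1])
print((r.inv()*R1).magnitude(),(r.inv()*R2).magnitude())
step([.48,-.03,.40],R1 if (r.inv()*R1).magnitude()<1.57 else R2,15)
step([.48,-.03,.40],r,15)
E
```

```text
[[371.64829954   0.         317.26114304]
 [  0.         371.64829954 236.52525315]
 [  0.           0.           1.        ]] [[-0.914  0.405  0.   ]
 [ 0.405  0.914 -0.   ]
 [-0.     0.    -1.   ]]
[[-0.    -0.97  -0.245  0.068]
 [ 1.    -0.    -0.001 -0.   ]
 [ 0.001 -0.245  0.97  -0.14 ]
 [ 0.     0.     0.     1.   ]]
housing [ 0.54567184 -0.03975929  0.09552839]
guard scene 0.55 [0.4529, 0.3116] 387
guard scene 0.5 [0.5746, 0.5253] 5136
guard side 0.61 [0.6821, 0.6244] 567
housing_centre scene 0.87 [0.5085, 0.4769] 1751
housing_centre scene 0.83 [0.4517, 0.4366] 834
housing_centre side 0.87 [0.5138, 0.53] 1584
housing_centre side 0.74 [0.6675, 0.4814] 1685
housing_centre side 0.63 [0.546, 0.3958] 1404
housing_centre side 0.51 [0.5354, 0.5014] 3331
0.26119484946679444 2.880397821764615
15 rows [-2.6, -3.57, -1.04, 0.0, 0.0, -1.0]
15 rows [-3.01, -3.22, -1.04, 0.0, -0.0, 0.0]
```

```bash
python3 -m jog '[[[-2.6,-3.57,-1.04,0,0,-1,8.7],[-2.6,-3.57,-1.04,0,0,-1,8.7],[-2.6,-3.57,-1.04,0,0,-1,8.7],[-2.6,-3.57,-1.04,0,0,-1,8.7],[-2.6,-3.57,-1.04,0,0,-1,8.7],[-2.6,-3.57,-1.04,0,0,-1,0],[-2.6,-3.57,-1.04,0,0,-1,0],[-2.6,-3.57,-1.04,0,0,-1,0]]]'
python3 -m jog '[[[-2.6,-3.57,-1.04,0,0,-1,0],[-2.6,-3.57,-1.04,0,0,-1,0],[-2.6,-3.57,-1.04,0,0,-1,0],[-2.6,-3.57,-1.04,0,0,-1,0],[-2.6,-3.57,-1.04,0,0,-1,0],[-2.6,-3.57,-1.04,0,0,-1,0],[-2.6,-3.57,-1.04,0,0,-1,0],[0,0,0,0,0,0,0]]]'
python3 - <<'E'
from h import *
f,K,T=cam('wrist'); cv2.imwrite('pics/w1.png',f[:,:,::-1]); np.save('w1.npy',f); np.savez('w1c.npz',K=K,T=T); print(T.round(4).tolist())
for l in('housing_centre','step_edge','fence_foot','guard_hinge','toggle_pivot'):
    for k in finder.spot_point(l,'wrist')[:2]: print(l,k['conf'],np.array(k['point'])[::-1]*[640,480])
E
```

```text
time: 2.45
position: [0.3589, 0.2526, 0.3285]
tool_rot: [0.433, 3.111, 0.002]
ft_force: [-0.2, 0.5, -1.0]
grip_width: 0.81
time: 3.25
position: [0.4818, -0.0365, 0.4023]
tool_rot: [0.26, 3.127, -0.003]
ft_force: [0.4, 0.8, 0.0]
grip_width: 0.083
[[0.1654, 0.9554, 0.2448, 0.4144], [0.9862, -0.1596, -0.0435, -0.0251], [-0.0024, 0.2486, -0.9686, 0.5421], [0.0, 0.0, 0.0, 1.0]]
housing_centre 0.77 [412.8  64.8]
housing_centre 0.68 [322.304 242.976]
step_edge 0.55 [398.528 228.096]
fence_foot 0.87 [469.184 212.592]
fence_foot 0.6 [521.728  24.72 ]
toggle_pivot 0.74 [ 91.776 266.4  ]
```

View pics/w1.png

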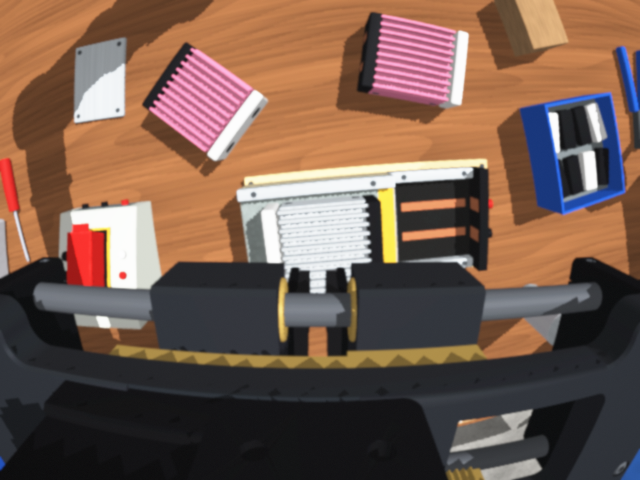

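The wrist view shows the fixture: near guide along (240,190)–(485,165), yellow step edge at about x=390, fence at about x=480. The console is at (105,260) with the red guard. I'll zoom in for precise points.

Run:
```python
from h import *
f=np.load('w1.npy'); c=cv2.resize(f[155:275,232:498],None,fx=3,fy=3,interpolation=cv2.INTER_CUBIC)
f2,K,T=cam('side'); d=cv2.resize(f2[195:300,270:385],None,fx=2.2,fy=2.2,interpolation=cv2.INTER_CUBIC)
o=np.zeros((360+231,798,3),np.uint8); o[:360]=c; o[360:,:253]=d
f3,_,_=cam('scene'); e=cv2.resize(f3[218:310,255:400],None,fx=2.5,fy=2.5,interpolation=cv2.INTER_CUBIC); o[360:590,260:260+e.shape[1]]=e
cv2.imwrite('pics/c1.png',o[:,:,::-1])
```

```text
(no output)
```

View pics/c1.png

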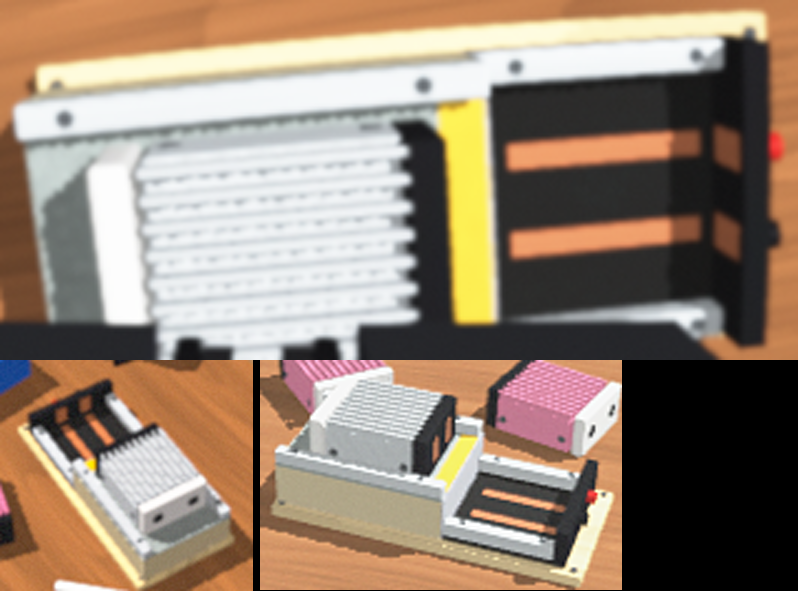

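```bash
cat >> h.py <<'E'
def wray(uv,K,T):
    v=(np.array(uv,float)-K[:2,2])/K[0,0]; th=np.hypot(*v); d=np.array([*(v/th*np.sin(th)),np.cos(th)]); return T[:3,3],T[:3,:3]@d
def wz(uv,z,K,T):
    o,d=wray(uv,K,T); return o+d*(z-o[2])/d[2]
def wproj(P,K,T):
    p=(np.linalg.inv(T)@np.append(P,1))[:3]; r=np.hypot(p[0],p[1]); th=np.arctan2(r,p[2]); return K[:2,2]+K[0,0]*th*p[:2]/r
E
python3 - <<'E'
from h import *
np.set_printoptions(precision=4,suppress=True)
c=np.load('w1c.npz');K,T=c['K'],c['T']
def g(x,y,z,n): P=wz((232+x/3,155+y/3),z,K,T); print(n,P[:2]); return P
a=g(15,105,.084,'guide outer back');b=g(488,56,.084,'guide outer front'); print('yaw',np.degrees(np.arctan2(*(b-a)[1::-1])),np.linalg.norm(b-a))
a=g(18,140,.084,'guide inner');b=g(487,97,.084,'guide inner front'); print('yaw',np.degrees(np.arctan2(*(b-a)[1::-1])))
a=g(30,142,.068,'guide inner@68');b=g(490,100,.068,'');print('yaw',np.degrees(np.arctan2(*(b-a)[1::-1])))
a=g(488,100,.068,'step');b=g(497,320,.068,'step2');d=a-b; print('yaw of y',np.degrees(np.arctan2(d[1],d[0]))-90)
a=g(742,38,.060,'fence top');b=g(741,340,.06,'fence top2'); d=a-b; print('yaw of y',np.degrees(np.arctan2(d[1],d[0]))-90,np.linalg.norm(d))
a=g(722,75,.02,'foot');b=g(722,300,.02,'foot');
a=g(37,68,.012,'base');b=g(768,13,.012,'base2');print('yaw',np.degrees(np.arctan2(*(b-a)[1::-1])))
a=g(90,165,.11,'white end top');b=g(105,320,.11,'white');d=a-b; print('yaw of y',np.degrees(np.arctan2(d[1],d[0]))-90)
a=g(145,150,.124,'fins');b=g(400,122,.124,'fins2');print('yaw',np.degrees(np.arctan2(*(b-a)[1::-1])))
C={n:cam(n) for n in('scene','side')}
for n,pts in dict(scene=[(338.1,260.5),(377.2,279.7)],side=[(320.6,235.1),(308.3,221.9)]).items():
    print(n,'step',onz(pts[0],.068,*C[n][1:]),'foot',onz(pts[1],.02,*C[n][1:]))
print('wrist step',wz((398.5,228.1),.068,K,T),wz((469.2,212.6),.02,K,T))
E
```

```text
guide outer back [ 0.4539 -0.1353]
guide outer front [0.4663 0.063 ]
yaw 86.43520249248256 0.19871559790283233
guide inner [ 0.4687 -0.1371]
guide inner front [0.4833 0.0603]
yaw 85.78149468595208
guide inner@68 [ 0.4725 -0.1358]
 [0.4872 0.0644]
yaw 85.79124213336239
step [0.4871 0.0635]
step2 [0.5872 0.0559]
yaw of y 85.64894585956105
fence top [0.4765 0.1896]
fence top2 [0.6229 0.1794]
yaw of y 86.02287770484637 0.1467478862036395
foot [0.4988 0.1943]
foot [0.6158 0.186 ]
base [ 0.4444 -0.1383]
base2 [0.4717 0.2273]
yaw 85.73653268176864
white end top [ 0.4807 -0.1039]
white [ 0.545  -0.1108]
yaw of y 83.89130029900309
fins [ 0.4764 -0.0793]
fins2 [0.4817 0.0182]
yaw 86.9059565904247
scene step [0.5491 0.0664 0.068 ] foot [0.5415 0.1812 0.02  ]
side step [0.5409 0.0574 0.068 ] foot [0.5655 0.1672 0.02  ]
wrist step [0.5406 0.0621 0.068 ] [0.5474 0.1841 0.02  ]
```

```bash
cat >> h.py <<'E'
E0=np.array([.5435,.059,.068]); yw=np.radians(85.8); X=np.array([np.cos(yw),np.sin(yw),0]); Y=np.array([-X[1],X[0],0]); Z=np.array([0,0,1.])
def F(a,b,c): return E0+a*X+b*Y+c*Z      # fixture -> world
def inF(p): d=np.array(p)-E0; return np.array([d@X,d@Y,d@Z])
E
python3 - <<'E'
from h import *
D=Rt(X,-Z); A=F(-.199,-.002,.115);B=F(-.199,-.002,.048)
step(A,D,9); step(B,D,3,A,D); print(A,B)
E
```

```text
9 rows [-0.71, -1.16, 2.42, 0.0, -0.0, -0.51]
3 rows [0.0, 0.0, 2.23, 0.0, 0.0, 0.0]
[ 0.53092023 -0.13961206  0.183     ] [ 0.53092023 -0.13961206  0.116     ]
```

```bash
python3 -m jog '[[[-0.71,-1.16,2.42,0,0,-0.51,0],[-0.71,-1.16,2.42,0,0,-0.51,0],[-0.71,-1.16,2.42,0,0,-0.51,0],[-0.71,-1.16,2.42,0,0,-0.51,0],[-0.71,-1.16,2.42,0,0,-0.51,0],[-0.71,-1.16,2.42,0,0,-0.51,0],[-0.71,-1.16,2.42,0,0,-0.51,0],[-0.71,-1.16,2.42,0,0,-0.51,0],[-0.71,-1.16,2.42,0,0,-0.51,0],[0,0,2.23,0,0,0,0],[0,0,2.23,0,0,0,0],[0,0,2.23,0,0,0,0]]]'
python3 - <<'E'
from h import *
p,r=tool();print(inF(p)); step(F(-.199,-.002,.048),Rt(X,-Z),1)
E
```

```text
time: 4.95
position: [0.5313, -0.1404, 0.1148]
tool_rot: [-0.117, -3.139, -0.0]
ft_force: [1.6, -0.4, -0.6]
grip_width: 0.006
[-0.19975869 -0.00241042  0.04682746]
1 rows [0.04, 0.08, -0.12, 0.01, -0.01, -0.06]
```

```bash
python3 -m jog '[[[0,0.8,-0.1,0,0,0,0],[0,0.8,0,0,0,0,0],[0,0.8,0,0,0,0,0],[0,0.8,0,0,0,0,0],[0,0.8,0,0,0,0,0],[0,0.8,0,0,0,0,0],[0,0.8,0,0,0,0,0],[0,0.8,0,0,0,0,0],[0,0.8,0,0,0,0,0],[0,0.8,0,0,0,0,0],[0,0.8,0,0,0,0,0],[0,0.8,0,0,0,0,0]]]'
python3 -m jog '[[[0,0.4,0,0,0,0,0],[0,0.4,0,0,0,0,0],[0,0.4,0,0,0,0,0],[0,0.4,0,0,0,0,0],[0,0.4,0,0,0,0,0]]]'
python3 - <<'E'
from h import *
np.set_printoptions(precision=3,suppress=True)
print(inF(tool()[0]),ctrl.get_state()['ft_force'])
C={n:cam(n) for n in('scene','side')}
for n in C:
    cv2.imwrite(f'pics/{n}_p.png',C[n][0][:,:,::-1])
    for k in finder.spot_point('housing_centre',n): print(n,k['conf'],np.array(k['point'])[::-1]*[640,480])
    print(n,proj(F(-.07,0,.028),*C[n][1:]),'flat at edge would be',proj(F(0,0,.028),*C[n][1:]))
E
```

```text
time: 6.15
position: [0.5393, -0.0458, 0.118]
tool_rot: [0.119, 3.137, -0.002]
ft_force: [-1.1, -6.1, 5.0]
grip_width: 0.004
time: 6.65
position: [0.5407, -0.0261, 0.118]
tool_rot: [0.119, 3.137, -0.002]
ft_force: [-0.6, -5.9, 5.9]
grip_width: 0.007
[-0.085 -0.003  0.05 ] [-0.555 -5.919  5.922]
scene 0.69 [283.776 224.112]
scene 0.63 [336.32  251.424]
scene [313.069 245.863] flat at edge would be [336.425 250.754]
side 0.86 [307.392 318.624]
side 0.86 [253.504 260.208]
side 0.63 [323.328 227.616]
side [332.083 242.609] flat at edge would be [320.872 228.94 ]
```

```bash
python3 -m jog '[[[0,0.3,0,0,0,0,0],[0,0.3,0,0,0,0,0],[0,0.3,0,0,0,0,0],[0,0,0,0,0,0,0],[0,0,0,0,0,0,0]]]'
python3 -m jog '[[[0,0.3,0,0,0,0,0],[0,0.3,0,0,0,0,0],[0,0,0,0,0,0,0],[0,0,0,0,0,0,0]]]'
python3 - <<'E'
from h import *
np.set_printoptions(precision=3,suppress=True)
print(inF(tool()[0]))
C={n:cam(n) for n in('scene','side','wrist')}
o=np.zeros((590,790,3),np.uint8)
o[:300,:450]=cv2.resize(C['scene'][0][210:310,260:410],None,fx=3,fy=3)
o[:300,450:]=cv2.resize(C['side'][0][175:275,270:383],(340,300))
o[300:,:386]=cv2.resize(C['wrist'][0],(386,290))
cv2.imwrite('pics/c2.png',o[:,:,::-1])
E
```

```text
time: 7.35
position: [0.5409, -0.016, 0.1174]
tool_rot: [0.118, 3.138, 0.001]
ft_force: [1.0, 0.2, -0.8]
grip_width: 0.003
time: 7.75
position: [0.5408, -0.0093, 0.1165]
tool_rot: [-0.116, -3.139, -0.001]
ft_force: [0.2, -0.6, 0.0]
grip_width: 0.004
[-0.068 -0.002  0.049]
```

View pics/c2.png

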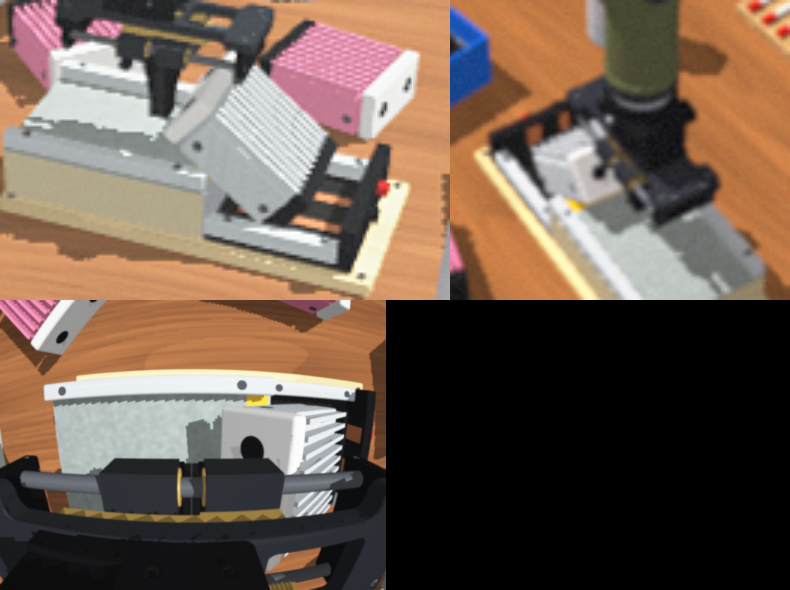

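The housing has tipped: it leans on the step with its white end up and its plug end on the mat. I'll retreat, tilt the gripper and measure the lean.

```bash
python3 -m jog '[[[0,-1.5,0,0,0,0,0],[0,-2,0,0,0,0,0],[0,-2,0,0,0,0,0],[0,-2,-1,0,0,0,5],[0,-1,-3,0,0,0,8.7],[0,0,-4,0,0,0,8.7],[0,0,0,0,0,0,8.7]]]'
python3 - <<'E'
from h import *
p=np.radians(40); d=np.cos(p)*X-np.sin(p)*Z; n=np.sin(p)*X+np.cos(p)*Z
print(inF(tool()[0])); G=Rt(n,d); W=F(-.032,-.002,.0635)
step(W-.115*d,G,8); step(W-.065*d,G,3,W-.115*d,G)
E
```

```text
time: 8.6
position: [0.5374, -0.0978, 0.202]
tool_rot: [0.122, 3.13, 0.0]
ft_force: [0.6, -0.4, 0.5]
grip_width: 0.283
[-0.15684222 -0.00544911  0.13403915]
8 rows [0.04, 0.46, 0.14, -6.25, 0.08, -0.0]
3 rows [-0.0, 0.0, 1.67, 0.0, 0.0, 0.0]
```

```bash
python3 -m jog '[[[0.04,0.46,0.14,-6.25,0.08,0,8.7],[0.04,0.46,0.14,-6.25,0.08,0,8.7],[0.04,0.46,0.14,-6.25,0.08,0,8.7],[0.04,0.46,0.14,-6.25,0.08,0,8.7],[0.04,0.46,0.14,-6.25,0.08,0,8.7],[0.04,0.46,0.14,-6.25,0.08,0,8.7],[0.04,0.46,0.14,-6.25,0.08,0,8.7],[0.04,0.46,0.14,-6.25,0.08,0,8.7],[0,0,0,0,0,0,8.7],[0,0,0,0,0,0,8.7]]]'
python3 - <<'E'
from h import *
np.set_printoptions(precision=3,suppress=True)
p,r=tool();print(inF(p),ctrl.get_state()['joint_positions']); M=r.as_matrix(); print('tool z tilt',np.degrees(np.arcsin(-M[2,2])),M[:,2]@X,M[:,2]@Y,'yaxis',M[:,1]@X,M[:,1]@Y,M[:,1]@Z)
C={n:cam(n) for n in('scene','side','wrist')}
np.savez('c3.npz',**{n+'K':C[n][1] for n in C},**{n+'T':C[n][2] for n in C})
o=np.zeros((600,800,3),np.uint8)
o[:300,:400]=cv2.resize(C['scene'][0][220:295,300:400],None,fx=4,fy=4,interpolation=cv2.INTER_CUBIC)
o[:300,400:]=cv2.resize(C['side'][0][180:255,280:380],(400,300),interpolation=cv2.INTER_CUBIC)
o[300:,:400]=cv2.resize(C['wrist'][0],(400,300))
cv2.imwrite('pics/c3.png',o[:,:,::-1])
E
```

```text
time: 9.6
position: [0.5341, -0.0588, 0.1992]
tool_rot: [0.109, 2.828, 1.315]
ft_force: [0.2, -0.3, 0.5]
grip_width: 0.995
[-0.118  0.001  0.131] [-0.039  0.439  0.686  1.76  -0.946  1.679  2.39 ]
tool z tilt 40.14081584432824 0.76442194914836 0.007859467010783203 yaxis 0.6447153523191966 -0.007621064019141698 0.7643847420423502
```

View pics/c3.png

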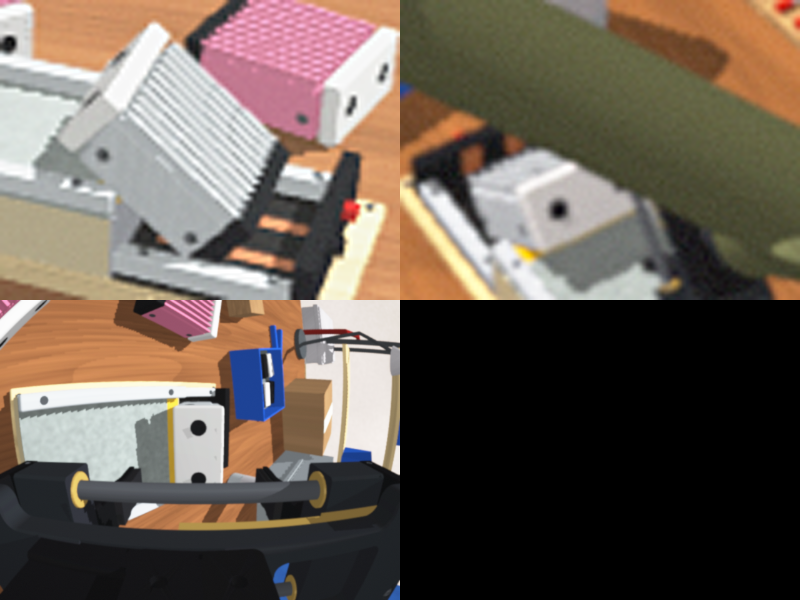

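Run:
```python
from h import *
np.set_printoptions(precision=1,suppress=True)
f,K,T=cam('wrist'); S=cam('scene')
g=f.astype(int)
for v in (190,215): print(v,[(u,*g[v,u]) for u in list(range(266,292,2))+list(range(344,366,2))])
print('col u=320',[(v,*g[v,320]) for v in range(156,180,2)])
for ph in (34,36,38,40,42,44):
    p=np.radians(ph); d=np.array([np.cos(p),0,-np.sin(p)]); n=np.array([np.sin(p),0,np.cos(p)])
    c=np.array([48/np.tan(p),0,-.048*1000])/1000; lo=c-.14*d; 
    q=lambda v,y: F(v[0],v[1]+y,v[2])
    hi=lo+.056*n
    print(ph,'wrist lo',wproj(q(lo,.03),K,T),'hi',wproj(q(hi,.03),K,T),'nearmid',wproj(q((lo+hi)/2,.054),K,T),'scene crop4 lo',(proj(q(lo,-.054),*S[1:])-[300,220])*4,'hi',(proj(q(hi,-.054),*S[1:])-[300,220])*4,'plug',(proj(q(c,-.054),*S[1:])-[300,220])*4,'hi far',(proj(q(hi,.054),*S[1:])-[300,220])*4)
```

```text
190 [(266, np.int64(124), np.int64(121), np.int64(103)), (268, np.int64(170), np.int64(139), np.int64(57)), (270, np.int64(176), np.int64(141), np.int64(42)), (272, np.int64(175), np.int64(140), np.int64(42)), (274, np.int64(174), np.int64(141), np.int64(49)), (276, np.int64(173), np.int64(159), np.int64(127)), (278, np.int64(191), np.int64(190), np.int64(188)), (280, np.int64(205), np.int64(205), np.int64(205)), (282, np.int64(208), np.int64(208), np.int64(207)), (284, np.int64(209), np.int64(208), np.int64(207)), (286, np.int64(208), np.int64(207), np.int64(207)), (288, np.int64(209), np.int64(208), np.int64(207)), (290, np.int64(208), np.int64(208), np.int64(207)), (344, np.int64(212), np.int64(213), np.int64(211)), (346, np.int64(212), np.int64(212), np.int64(211)), (348, np.int64(213), np.int64(213), np.int64(212)), (350, np.int64(212), np.int64(213), np.int64(212)), (352, np.int64(212), np.int64(213), np.int64(212)), (354, np.int64(228), np.int64(229), np.int64(228)), (356, np.int64(245), np.int64(245), np.int64(245)), (358, np.int64(128), np.int64(127), np.int64(127)), (360, n
[... 2210 characters left out ...]
3.1 166.5] scene crop4 lo [ 56.5 141.6] hi [103.9  95.1] plug [208.2 273.6] hi far [152.7  20. ]
38 wrist lo [275.6 201.7] hi [356.9 201.9] nearmid [316.  166.7] scene crop4 lo [ 54.3 136.3] hi [103.8  91.6] plug [201.8 272.1] hi far [152.7  16.6]
40 wrist lo [278.2 202.4] hi [360.3 202.3] nearmid [319.2 166.9] scene crop4 lo [ 52.8 131.4] hi [104.5  88.4] plug [195.9 270.8] hi far [153.4  13.6]
42 wrist lo [281.3 203. ] hi [363.9 202.5] nearmid [322.8 167. ] scene crop4 lo [ 51.9 126.7] hi [105.7  85.6] plug [190.5 269.5] hi far [154.6  10.9]
44 wrist lo [284.7 203.5] hi [367.6 202.6] nearmid [326.6 167.2] scene crop4 lo [ 51.6 122.2] hi [107.4  83. ] plug [185.6 268.4] hi far [156.3   8.4]
```

Run:
```python
from h import *
p=np.radians(39); d=np.cos(p)*X-np.sin(p)*Z; n=np.sin(p)*X+np.cos(p)*Z
G=Rt(n,d); W=F(-.032,-.001,.062)
step(W-.045*d,G,6); step(W+.003*d,G,6,W-.045*d,G)
```

```text
6 rows [-0.03, -0.02, 1.09, -0.17, -0.08, -0.03]
6 rows [-0.0, 0.0, 0.8, 0.0, 0.0, 0.0]
```

```bash
python3 -m jog '[[[-0.03,-0.02,1.09,-0.17,-0.08,0,6.6],[-0.03,-0.02,1.09,-0.17,-0.08,0,6.6],[-0.03,-0.02,1.09,-0.17,-0.08,0,6.6],[-0.03,-0.02,1.09,-0.17,-0.08,0,6.6],[-0.03,-0.02,1.09,-0.17,-0.08,0,6.6],[-0.03,-0.02,1.09,-0.17,-0.08,0,6.6],[0,0,0,0,0,0,6.6],[0,0,0,0,0,0,6.6]]]'
python3 - <<'E'
from h import *
p=np.radians(39); d=np.cos(p)*X-np.sin(p)*Z; n=np.sin(p)*X+np.cos(p)*Z
G=Rt(n,d); W=F(-.032,-.001,.062); print(ctrl.get_state()['grip_width']*87); step(W+.003*d,G,6)
f,K,T=cam('wrist');cv2.imwrite('pics/w4.png',f[:,:,::-1])
E
```

```text
time: 10.65
position: [0.5393, -0.0081, 0.1573]
tool_rot: [0.111, 2.807, 1.34]
ft_force: [-0.3, -0.8, 0.6]
grip_width: 0.758
65.94673629729623
6 rows [-0.0, 0.02, 0.79, 0.0, -0.0, -0.05]
```

View pics/w4.png

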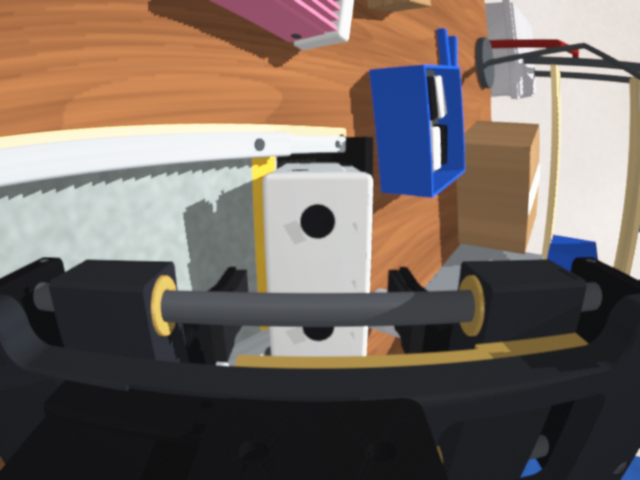

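Seen from the wrist, the white face (u 265–372) sits centred between the fingers. Advance and grip.

```bash
python3 -m jog '[[[0,0.02,0.79,0,0,0,6.6],[0,0.02,0.79,0,0,0,6.6],[0,0.02,0.79,0,0,0,6.6],[0,0.02,0.79,0,0,0,6.6],[0,0.02,0.79,0,0,0,6.6],[0,0.02,0.79,0,0,0,6.6],[0,0,0,0,0,0,6.6]]]' && python3 -m jog '[[[0,0,0,0,0,0,4],[0,0,0,0,0,0,4],[0,0,0,0,0,0,4],[0,0,0,0,0,0,4],[0,0,0,0,0,0,4]]]' 45
python3 - <<'E'
from h import *
np.set_printoptions(precision=4,suppress=True)
p,r=tool(); M=r.as_matrix(); print(ctrl.get_state()['grip_width']*87,inF(p),'phi',np.degrees(np.arcsin(-M[2,2])), M[:,2]@Y,M[:,1]@Y)
E
```

```text
time: 11.4
position: [0.5416, 0.0308, 0.1279]
tool_rot: [0.109, 2.809, 1.342]
ft_force: [-0.3, 0.3, -1.0]
grip_width: 0.758
time: 11.9
position: [0.5423, 0.0288, 0.1286]
tool_rot: [0.111, 2.807, 1.339]
ft_force: [0.4, -0.8, -1.2]
grip_width: 0.639
55.57844482825085 [-0.0302 -0.001   0.0606] phi 39.002933088480866 -0.0006218993691974249 -0.005773001519731029
```

```bash
python3 - <<'E'
from h import *
p,r=tool(); A=p+.06*Z
M=r.as_matrix(); print('lift', np.round(r.inv().apply(.01*Z)*100,2))
step(F(.06,0,.12),Rt(X,-Z),10,A,r)
E
python3 -m jog '[[[0,0.78,-0.63,0,0,0,4],[0,0.78,-0.63,0,0,0,4],[0,0.78,-0.63,0,0,0,4],[0,0.78,-0.63,0,0,0,4],[0,0.78,-0.63,0,0,0,4],[0,0.78,-0.63,0,0,0,4],[0,0,0,0,0,0,4]]]'
python3 - <<'E'
from h import *
step(F(.06,0,.12),Rt(X,-Z),10); s=ctrl.get_state();print(s['ft_force'],s['grip_width']*87,inF(s['position']),s['joint_positions'])
E
```

```text
lift [ 0.    0.78 -0.63]
10 rows [0.01, 0.82, 0.44, 5.1, -0.01, -0.03]
time: 12.6
position: [0.5432, 0.0291, 0.1907]
tool_rot: [0.109, 2.805, 1.339]
ft_force: [0.8, -0.4, -5.5]
grip_width: 0.636
10 rows [0.02, 0.81, 0.46, 5.1, 0.0, -0.02]
[ 0.83459399 -0.43687356 -5.47495769] 55.34256731984943 [-0.02980699 -0.00184496  0.12274574] [-0.15782634  0.37275401  0.64175339  1.85709515 -1.00375122  1.55358642
  2.3228284 ]
```

```bash
python3 -m jog '[[[0.02,0.81,0.46,5.1,0,-0.02,4],[0.02,0.81,0.46,5.1,0,-0.02,4],[0.02,0.81,0.46,5.1,0,-0.02,4],[0.02,0.81,0.46,5.1,0,-0.02,4],[0.02,0.81,0.46,5.1,0,-0.02,4],[0.02,0.81,0.46,5.1,0,-0.02,4],[0.02,0.81,0.46,5.1,0,-0.02,4],[0.02,0.81,0.46,5.1,0,-0.02,4],[0.02,0.81,0.46,5.1,0,-0.02,4],[0.02,0.81,0.46,5.1,0,-0.02,4],[0,0,0,0,0,0,4],[0,0,0,0,0,0,4]]]'
python3 - <<'E'
from h import *
np.set_printoptions(precision=3,suppress=True)
step(F(.09,0,.12),Rt(X,-Z),5); s=ctrl.get_state();print(s['ft_force'],s['grip_width']*87,inF(s['position']),tool()[1].as_matrix())
C={n:cam(n) for n in('scene','side')}
for n in C:
  for k in finder.spot_point('housing_centre',n): print(n,k['conf'],np.array(k['point'])[::-1]*[640,480])
  print(n,'expect',proj(inF([0,0,0])*0+np.array(s['position'])-.067*Z,*C[n][1:]))
o=np.zeros((400,800,3),np.uint8)
o[:,:400]=cv2.resize(C['scene'][0][200:300,300:400],None,fx=4,fy=4,interpolation=cv2.INTER_CUBIC)
o[:,400:]=cv2.resize(C['side'][0][165:265,260:360],None,fx=4,fy=4,interpolation=cv2.INTER_CUBIC)
cv2.imwrite('pics/c5.png',o[:,:,::-1])
E
```

```text
time: 13.8
position: [0.5458, 0.1202, 0.1856]
tool_rot: [-0.113, -3.133, -0.003]
ft_force: [0.8, 0.1, -5.3]
grip_width: 0.643
5 rows [-0.04, 0.58, -0.05, 0.02, -0.07, 0.01]
[ 0.759  0.114 -5.28 ] 55.94343412011658 [0.061 0.002 0.118] [[-0.997  0.072 -0.006]
 [ 0.072  0.997  0.002]
 [ 0.006  0.002 -1.   ]]
scene 0.79 [285.632 222.48 ]
scene 0.69 [370.88  237.024]
scene 0.59 [358.016 252.   ]
scene expect [358.165 247.919]
side 0.95 [308.416 318.384]
side 0.74 [253.824 261.984]
side expect [310.709 213.092]
```

View pics/c5.png

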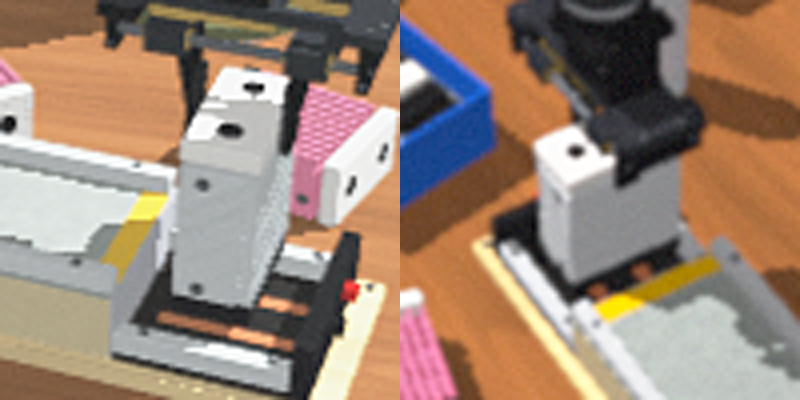

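```bash
python3 -m jog '[[[-0.04,0.56,0,0,-0.07,0,4],[-0.04,0.56,0,0,-0.07,0,4],[-0.04,0.56,0,0,-0.07,0,4],[-0.04,0.56,0,0,-0.07,0,4],[-0.04,0.56,0,0,-0.07,0,4],[0,0,0.4,0,0,0,4],[0,0,0.5,0,0,0,4],[0,0,0.5,0,0,0,4],[0,0,0.5,0,0,0,4],[0,0,0.4,0,0,0,4],[0,0,0.2,0,0,0,4],[0,0,0,0,0,0,4]]]'
python3 - <<'E'
from h import *
np.set_printoptions(precision=4,suppress=True)
s=ctrl.get_state();print(s['ft_force'],s['grip_width']*87,inF(s['position']),tool()[1].as_matrix())
E
```

```text
time: 15.2
position: [0.5511, 0.147, 0.161]
tool_rot: [0.116, 3.137, -0.0]
ft_force: [0.2, -0.4, -5.7]
grip_width: 0.64
[ 0.2438 -0.4125 -5.7025] 55.65581933624965 [ 0.0883 -0.0012  0.093 ] [[-0.9973  0.0738  0.0026]
 [ 0.0738  0.9973 -0.0001]
 [-0.0026  0.0001 -1.    ]]
```

```bash
for i in 1 2 3; do python3 -m jog '[[[0,0,0.12,0,0,0,4],[0,0,0.06,0,0,0,4],[0,0,0,0,0,0,4]]]' | egrep 'pos|force'; done
```

```text
position: [0.5514, 0.1471, 0.1597]
ft_force: [-0.8, -0.5, -6.8]
position: [0.5518, 0.1471, 0.1584]
ft_force: [0.2, 0.0, -2.1]
position: [0.552, 0.1471, 0.1582]
ft_force: [-3.0, -1.3, 7.8]
```

```bash
python3 -m jog '[[[0,0,-0.1,0,0,0,4],[0,0.2,0,0,0,0,4],[0,0.2,0,0,0,0,4],[0,0.2,0,0,0,0,4],[0,0,0,0,0,0,4]]]' | egrep 'pos|force'; for i in 1 2 3; do python3 -m jog '[[[0,0.15,0,0,0,0,4],[0,0,0,0,0,0,4]]]' | egrep 'pos|force'; done
```

```text
position: [0.5528, 0.1503, 0.1583]
ft_force: [-1.6, -5.1, 6.9]
position: [0.5531, 0.1519, 0.1583]
ft_force: [-0.7, -5.3, 5.3]
position: [0.5534, 0.1536, 0.1583]
ft_force: [-0.1, -5.5, 6.5]
position: [0.5535, 0.155, 0.1583]
ft_force: [0.5, -5.0, 5.6]
```

```bash
for i in 1 2 3 4; do python3 -m jog '[[[0,0.13,0,0,0,0,4],[0,0,0,0,0,0,4]]]' | egrep 'pos|force'; done
```

```text
position: [0.5536, 0.1561, 0.1583]
ft_force: [0.5, -4.7, 6.8]
position: [0.5536, 0.1564, 0.1584]
ft_force: [-0.9, -7.0, 8.0]
position: [0.5536, 0.1565, 0.1584]
ft_force: [-1.9, -8.7, 8.6]
position: [0.5536, 0.1567, 0.1584]
ft_force: [-2.4, -10.8, 9.5]
```

```bash
python3 -m jog '[[[0,-0.15,0,0,0,0,4],[0,-0.05,-0.05,0,0,0,4],[0,0,0,0,0,0,4]]]'; python3 -m jog '[[[0,0,0,0,0,0,5.8],[0,0,0,0,0,0,6.2],[0,0,0,0,0,0,6.8],[0,0,0,0,0,0,6.8],[0,0,0,0,0,0,6.8]]]'
python3 - <<'E'
from h import *
np.set_printoptions(precision=4,suppress=True)
p,r=tool();print(inF(p),r.as_matrix())
C={n:cam(n) for n in('scene','side')}
o=np.zeros((500,800,3),np.uint8)
for i,n in enumerate(C):
  u,v=proj(F(.097,0,.022),*C[n][1:]).astype(int); o[:,i*400:i*400+400]=cv2.resize(C[n][0][v-62:v+63,u-50:u+50],None,fx=4,fy=4,interpolation=cv2.INTER_CUBIC)
cv2.imwrite('pics/c6.png',o[:,:,::-1])
E
```

```text
time: 18.3
position: [0.5536, 0.1565, 0.1584]
tool_rot: [0.12, 3.134, -0.007]
ft_force: [0.6, -7.8, 4.9]
grip_width: 0.64
time: 18.8
position: [0.5524, 0.1614, 0.1574]
tool_rot: [0.115, 3.136, 0.001]
ft_force: [0.5, -1.8, -0.8]
grip_width: 0.772
[ 0.1027 -0.0013  0.0894] [[-0.9973  0.073   0.0033]
 [ 0.073   0.9973  0.0006]
 [-0.0033  0.0009 -1.    ]]
```

View pics/c6.png

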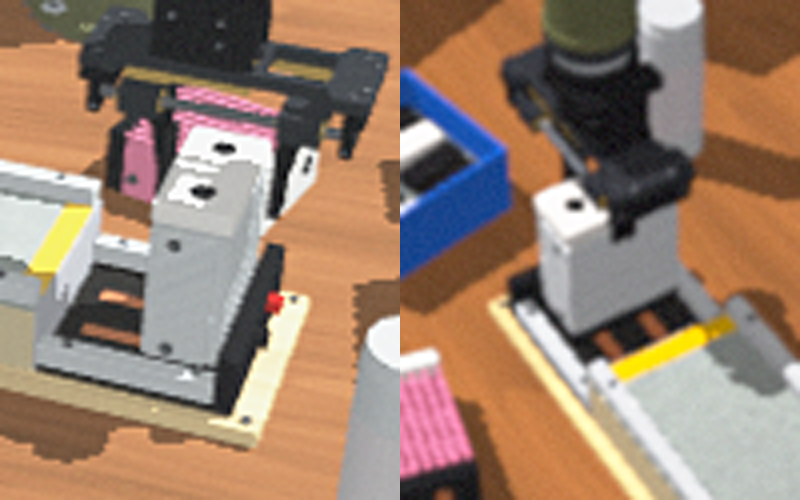

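The housing stands upright against the fence, with the left finger just touching it. I'll back that finger off gently and then rise.

```bash
python3 -m jog '[[[0,-0.1,0,0,0,0,6.8],[0,-0.15,0,0,0,0,6.8],[0,-0.2,0,0,0,0,6.8],[0,0,0,0,0,0,6.8],[0,0,0,0,0,0,6.8]]]'
python3 - <<'E'
from h import *
np.set_printoptions(precision=1,suppress=True)
print(inF(tool()[0])*1000,ctrl.get_state()['ft_force'])
C={n:cam(n) for n in('scene','side')}
for n in C:
  q=lambda a,b,c:proj(F(a,b,c),*C[n][1:])
  for c,l in((.092,'top'),(-.048,'bot')):
    print(n,l,[q(a,b,c) for a in(.069,.125) for b in(-.054,.054)])
  im=cv2.resize(C[n][0],None,fx=4,fy=4,interpolation=cv2.INTER_CUBIC)
  for a in(.069,.125):
    for b in(-.054,.054):
      cv2.line(im,*[tuple((4*q(a,b,c)+1.5).astype(int).tolist()) for c in(-.048,.092)],(255,0,0),1)
  for b in (-.054,.054):cv2.line(im,*[tuple((4*q(a,b,.092)+1.5).astype(int).tolist()) for a in(.069,.125)],(0,0,255),1)
  u,v=(4*q(.097,0,.022)).astype(int); C[n]=(im[v-250:v+250,u-200:u+200],)
cv2.imwrite('pics/c7.png',np.hstack([C['scene'][0],C['side'][0]])[:,:,::-1])
E
```

```text
time: 19.4
position: [0.552, 0.1563, 0.1575]
tool_rot: [0.116, 3.136, 0.001]
ft_force: [-0.4, 0.1, 0.3]
grip_width: 0.779
[97.6 -1.3 89.5] [-0.4  0.1  0.3]
scene top [array([356.3, 246. ]), array([366.8, 226.6]), array([377.3, 250.3]), array([386.5, 230.4])]
scene bot [array([353.1, 288.6]), array([363.2, 267.7]), array([372.8, 293.2]), array([381.8, 271.7])]
side top [array([323.7, 196.6]), array([295.6, 209.1]), array([315. , 186.6]), array([287.2, 198.7])]
side bot [array([324. , 224.7]), array([297.4, 237. ]), array([315.7, 214.8]), array([289.4, 226.7])]
```

View pics/c7.png

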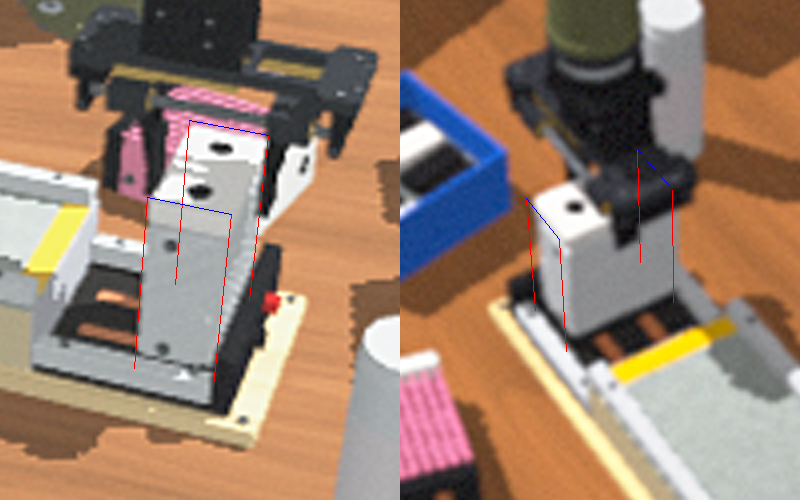

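```bash
python3 -m jog '[[[0,0,-1,0,0,0,6.8],[0,0,-2,0,0,0,6.8],[0,0,-2.5,0,0,0,6.8],[0,0,-3,0,0,0,6.8],[0,0,-3,0,0,0,6.8],[0,0,-3,0,0,0,6.8],[0,0,0,0,0,0,6.8]]]'
python3 - <<'E'
from h import *
print(inF(tool()[0])); step([.59,-.385,.36],Rt([0,1,0],-Z),14)
E
```

```text
time: 20.2
position: [0.5537, 0.1566, 0.3081]
tool_rot: [0.116, 3.128, 0.007]
ft_force: [0.9, -0.9, -0.3]
grip_width: 0.782
[ 0.09807549 -0.00306136  0.24005736]
14 rows [-0.41, -3.86, -0.38, 0.02, 0.04, -0.3]
```

```bash
python3 -m jog '[[[-0.41,-3.86,-0.38,0,0,-0.3,6.8],[-0.41,-3.86,-0.38,0,0,-0.3,6.8],[-0.41,-3.86,-0.38,0,0,-0.3,6.8],[-0.41,-3.86,-0.38,0,0,-0.3,6.8],[-0.41,-3.86,-0.38,0,0,-0.3,6.8],[-0.41,-3.86,-0.38,0,0,-0.3,6.8],[-0.41,-3.86,-0.38,0,0,-0.3,6.8],[-0.41,-3.86,-0.38,0,0,-0.3,6.8],[-0.41,-3.86,-0.38,0,0,-0.3,6.8],[-0.41,-3.86,-0.38,0,0,-0.3,6.8]]]' | tail -1; python3 -m jog '[[[-0.41,-3.86,-0.38,0,0,-0.3,6.8],[-0.41,-3.86,-0.38,0,0,-0.3,6.8],[-0.41,-3.86,-0.38,0,0,-0.3,6.8],[-0.41,-3.86,-0.38,0,0,-0.3,6.8],[0,0,0,0,0,0,6.8],[0,0,0,0,0,0,6.8]]]'
python3 - <<'E'
from h import *
np.set_printoptions(precision=4,suppress=True)
C={n:cam(n) for n in('scene','side','wrist')}
f,K,T=C['wrist']; np.savez('w8.npz',f=f,K=K,T=T)
for l in('guard_hinge','toggle_pivot'):
  for n in C:
    for k in finder.spot_point(l,n)[:2]: print(l,n,round(k['conf'],2),np.array(k['point'])[::-1]*[640,480])
o=np.zeros((600,800,3),np.uint8)
for k in finder.trace('guard','wrist')[:1]:
    ys,xs=np.nonzero(k['region']); print('guard box',xs.min(),xs.max(),ys.min(),ys.max())
o=cv2.resize(f[100:340,180:500],(800,600),interpolation=cv2.INTER_CUBIC)
cv2.imwrite('pics/c8.png',o[:,:,::-1])
E
```

```text
grip_width: 0.782
time: 21.8
position: [0.5865, -0.3872, 0.3549]
tool_rot: [0.005, 3.14, 0.0]
ft_force: [0.6, 0.0, 0.3]
grip_width: 0.779
guard_hinge scene 0.85 [190.528 230.496]
guard_hinge scene 0.41 [156.416 224.112]
guard_hinge side 0.76 [414.272 316.608]
guard_hinge wrist 0.9 [314.816 175.392]
toggle_pivot scene 0.59 [197.696 228.192]
toggle_pivot side 0.81 [400.   328.08]
toggle_pivot side 0.24 [429.632 285.216]
guard box 293 344 81 174
```

View pics/c8.png

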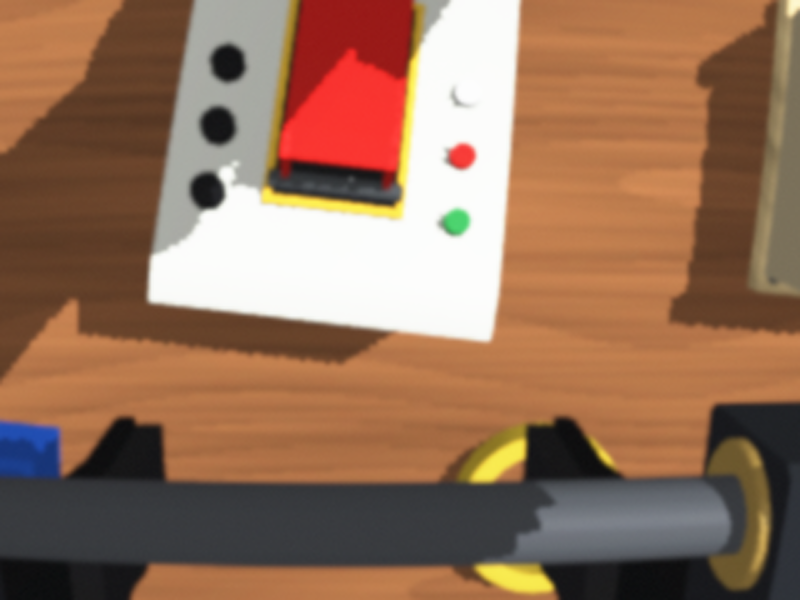

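The guard hinge bar shows at crop (275,185)–(398,195), with the console's far top edge at (148,300)–(492,341). Next I'll compute its pose.

Run:
```python
from h import *
np.set_printoptions(precision=4,suppress=True)
w=np.load('w8.npz');K,T=w['K'],w['T']
C={n:cam(n) for n in('scene','side')}
px=lambda x,y:(180+x/2.5,100+y/2.5)
rs=[ray((190.4,229.3),*C['scene'][1:]),ray((413.6,317.6),*C['side'][1:]),wray(px(336,190),K,T)]
H=tri(rs);print('hinge',H, 'scene+wrist',tri(rs[::2]),'side+wrist',tri(rs[1:]))
tp=tri([ray((196.3,228.7),*C['scene'][1:]),ray((398.6,327.8),*C['side'][1:])]);print('tog',tp)
for z in(.09,.098,.106):
  a=wz(px(270,183),z,K,T);b=wz(px(400,193),z,K,T);print(z,a,b,np.linalg.norm(a-b),'yaw y-90',np.degrees(np.arctan2(*(b-a)[1::-1]))-90)
  a=wz(px(148,300),z+.008,K,T);b=wz(px(492,341),z+.008,K,T);print('  back edge',a,b,np.linalg.norm(a-b),'yaw',np.degrees(np.arctan2(*(b-a)[1::-1]))-90)
# left/right edges of console top: slope line direction, yellow frame
f=w['f']
```

```text
hinge [ 0.5576 -0.3868  0.097 ] scene+wrist [ 0.5551 -0.3882  0.0938] side+wrist [ 0.5546 -0.3884  0.1064]
tog [ 0.5158 -0.384   0.0764]
0.09 [ 0.5519 -0.4164  0.09  ] [ 0.5564 -0.3597  0.09  ] 0.056925349846402275 yaw y-90 -4.457210198516918
  back edge [ 0.6023 -0.471   0.098 ] [ 0.621  -0.3182  0.098 ] 0.15389378131041898 yaw -6.969483385596931
0.098 [ 0.5513 -0.4158  0.098 ] [ 0.5556 -0.3602  0.098 ] 0.055801826485219516 yaw y-90 -4.457210198516933
  back edge [ 0.6007 -0.4692  0.106 ] [ 0.619  -0.3195  0.106 ] 0.15079525803020336 yaw -6.969483385596973
0.106 [ 0.5507 -0.4152  0.106 ] [ 0.5549 -0.3607  0.106 ] 0.0546783031240367 yaw y-90 -4.457210198516961
  back edge [ 0.599  -0.4675  0.114 ] [ 0.6169 -0.3209  0.114 ] 0.14769673474998765 yaw -6.969483385596973
```

```bash
cat >> h.py <<'E'
Hc=np.array([.5535,-.388,.097]); cw=np.radians(-6.7); cx=np.array([np.cos(cw),np.sin(cw),0]); cy=np.array([-cx[1],cx[0],0])
def Cp(a,b,c): return Hc+a*cx+b*cy+c*Z
def inC(p): d=np.array(p)-Hc; return np.array([d@cx,d@cy,d@Z])
def Ta(a): a=np.radians(a); return Rt(cy,np.sin(a)*cx-np.cos(a)*Z)
s20,c20=np.sin(np.radians(20)),np.cos(np.radians(20))
u=c20*cx+s20*Z; nn=-s20*cx+c20*Z
def gp(th,a,s=.062,h=.030):
    g=Hc+R.from_rotvec(np.radians(th)*cy).apply(-s*u+h*nn); r=Ta(a); return g-.003*r.as_matrix()[:,2],r
E
python3 - <<'E'
from h import *
g,r=gp(0,35); d=r.as_matrix()[:,2]; print(g,inC(g))
step(g-.07*d+.03*Z,r,10); step(g,r,7,g-.07*d+.03*Z,r)
E
```

```text
[ 0.48373743 -0.37980478  0.10644299] [-7.02422761e-02 -7.48955226e-18  9.44298587e-03]
10 rows [1.86, 0.05, 1.18, 0.21, -3.48, 0.65]
7 rows [0.25, -0.0, 1.35, 0.0, 0.0, 0.0]
```

```bash
python3 -m jog '[[[1.86,0.05,1.18,0.21,-3.48,0.65,5.8],[1.86,0.05,1.18,0.21,-3.48,0.65,5.8],[1.86,0.05,1.18,0.21,-3.48,0.65,5.8],[1.86,0.05,1.18,0.21,-3.48,0.65,5.8],[1.86,0.05,1.18,0.21,-3.48,0.65,5.8],[1.86,0.05,1.18,0.21,-3.48,0.65,5.8],[1.86,0.05,1.18,0.21,-3.48,0.65,5.8],[1.86,0.05,1.18,0.21,-3.48,0.65,5.8],[1.86,0.05,1.18,0.21,-3.48,0.65,5.8],[1.86,0.05,1.18,0.21,-3.48,0.65,5.8],[0,0,0,0,0,0,5.8],[0,0,0,0,0,0,5.8]]]'
python3 - <<'E'
from h import *
g,r=gp(0,35); step(g,r,7); print(inC(tool()[0]))
f,K,T=cam('wrist');np.savez('w9.npz',f=f,K=K,T=T)
cv2.imwrite('pics/w9.png',cv2.resize(f[60:420,100:580],(800,600))[:,:,::-1])
E
```

```text
time: 23.6
position: [0.4437, -0.3754, 0.1947]
tool_rot: [0.15, 2.526, -0.047]
ft_force: [0.7, -0.5, 0.6]
grip_width: 0.665
7 rows [0.25, 0.0, 1.36, -0.01, 0.01, -0.01]
[-0.11057005 -0.00026461  0.09770201]
```

View pics/w9.png

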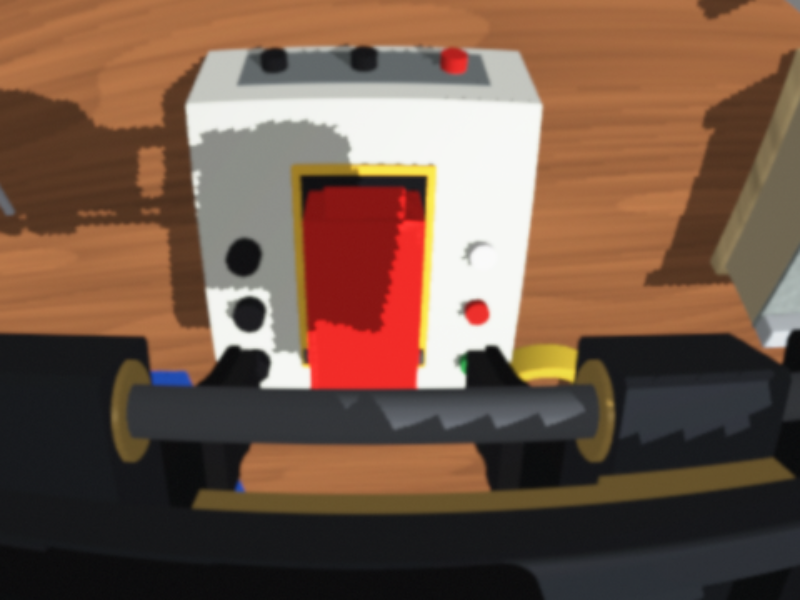

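```bash
python3 - <<'E'
from h import *
w=np.load('w9.npz')
for n,P in dict(lowtop=Hc-.084*u+.034*nn,lowbot=Hc-.084*u,top40=Hc-.04*u+.034*nn).items(): print(n,(wproj(P,w['K'],w['T'])-[100,60])/.6)
E
python3 -m jog '[[[0.25,0,1.36,0,0,0,5.4],[0.25,0,1.36,0,0,0,5.4],[0.25,0,1.36,0,0,0,5.4],[0.25,0,1.36,0,0,0,5.4],[0,0,0,0,0,0,5.4]]]'
python3 - <<'E'
from h import *
g,r=gp(0,35); step(g,r,4)
E
```

```text
lowtop [363.64117031 220.49292575]
lowbot [363.58073999 190.0559926 ]
top40 [363.65632834 321.01435886]
time: 24.15
position: [0.4633, -0.3668, 0.1529]
tool_rot: [0.152, 2.531, -0.06]
ft_force: [-0.5, -0.1, -0.4]
grip_width: 0.623
4 rows [0.22, -0.25, 1.27, -0.15, -0.06, 0.01]
```

```bash
python3 -m jog '[[[0,0,0,0,0,0,5.4],[0,0,0,0,0,0,5.4]]]'
python3 - <<'E'
from h import *
g,r=gp(0,35); step(g,r,4); s=ctrl.get_state(); print(inC(s['position']),np.round(s['joint_positions'],3),np.round(s['qd'],3))
E
```

```text
time: 24.35
position: [0.4613, -0.3698, 0.1534]
tool_rot: [0.159, 2.529, -0.062]
ft_force: [-0.2, -0.1, 0.9]
grip_width: 0.619
4 rows [0.19, -0.17, 1.3, -0.2, -0.03, -0.06]
[-0.09373485  0.00734903  0.0563637 ] [-0.407 -0.1    1.241  2.174 -0.539  0.591  2.691] [ 0.002 -0.006  0.003  0.006 -0.003 -0.001  0.003]
```

Joints 3 and 7 are at their limits here. I'll back off and use the half-turn-equivalent grasp, testing the turn direction first.

```bash
python3 -m jog '[[[0,0,-2,0,-2,0,5.4],[0,0,-3,0,-4,0,5.4],[0,0,-3,0,-5,0,5.4],[0,0,-3,0,-6,0,5.4],[0,0,0,0,-6,0,5.4],[0,0,0,0,0,0,5.4]]]' | sed -n 2,3p;  python3 -c "
from h import *
s=ctrl.get_state();print(np.round(s['joint_positions'],3))
print(tool()[1].as_matrix().round(2))"
python3 -m jog '[[[0,0,0,0,0,-4,5.4],[0,0,0,0,0,-4,5.4],[0,0,0,0,0,-4,5.4],[0,0,0,0,0,0,5.4]]]' | sed -n 2,3p
python3 - <<'E'
from h import *
s=ctrl.get_state();print(np.round(s['joint_positions'],3))
print(tool()[1].as_matrix().round(2))
E
```

```text
position: [0.4652, -0.3649, 0.2625]
tool_rot: [0.226, 2.274, -0.104]
[ 0.13  -0.301  0.691  2.224 -0.629  0.527  2.691]
[[-0.64  0.2   0.74]
 [ 0.13  0.98 -0.15]
 [-0.76 -0.   -0.65]]
position: [0.4851, -0.3598, 0.267]
tool_rot: [-0.002, 2.328, -0.212]
[ 0.003 -0.301  0.74   2.186 -0.456  0.512  2.691]
[[-0.69  0.06  0.72]
 [-0.07  0.99 -0.15]
 [-0.72 -0.15 -0.68]]
```

```bash
python3 -m jog '[[[0,0,0,0,6,4,5.4],[0,0,0,0,8,4,5.4],[0,0,0,0,8,4,5.4],[0,0,0,0,8,3,5.4],[0,0,0,0,8,0,5.4],[0,0,0,0,7,0,5.4],[0,0,0,0,0,8,5.4],[0,0,0,0,0,8,5.4],[0,0,0,0,0,0,5.4]]]' | sed -n 2,3p
python3 - <<'E'
from h import *
s=ctrl.get_state();print(np.round(s['joint_positions'],3))
print(tool()[1].as_matrix().round(2))
E
```

```text
position: [0.484, -0.3605, 0.2659]
tool_rot: [0.853, 2.972, -0.018]
[ 0.187  0.181  0.472  1.603 -0.092  1.327  1.682]
[[-0.85  0.53  0.04]
 [ 0.53  0.85 -0.03]
 [-0.05  0.   -1.  ]]
```

```bash
python3 -m jog '[[[0,0,0,0,0,8.5,5.4],[0,0,0,0,0,8.5,5.4],[0,0,0,0,0,8.5,5.4],[0,0,0,0,0,8.5,5.4],[0,0,0,0,0,8.5,5.4],[0,0,0,0,0,8.5,5.4],[0,0,0,0,0,8.5,5.4],[0,0,0,0,0,8.5,5.4],[0,0,0,0,0,8.5,5.4]]]' | tail -1
python3 -m jog '[[[0,0,0,0,0,8.5,5.4],[0,0,0,0,0,8.5,5.4],[0,0,0,0,0,8.5,5.4],[0,0,0,0,0,8.5,5.4],[0,0,0,0,0,8.5,5.4],[0,0,0,0,0,8.5,5.4],[0,0,0,0,0,8.5,5.4],[0,0,0,0,0,8.5,5.4],[0,0,0,0,0,0,5.4]]]' | sed -n 2,3p
sed -i 's/return Rt(cy,np.sin(a)/return Rt(-cy,np.sin(a)/' h.py
python3 - <<'E'
from h import *
s=ctrl.get_state();print(s['time'],np.round(s['joint_positions'],3)); print(tool()[1].as_matrix().round(2))
g,r=gp(0,20); d=r.as_matrix()[:,2]
step(g-.07*d,r,6); step(g,r,6,g-.07*d,r)
E
```

```text
grip_width: 0.624
position: [0.4838, -0.3605, 0.2668]
tool_rot: [3.112, 0.099, 0.072]
28.05 [-0.027  0.201  0.726  1.61  -0.147  1.33  -0.79 ]
[[ 1.    0.06  0.05]
 [ 0.06 -1.   -0.03]
 [ 0.05  0.03 -1.  ]]
6 rows [-0.65, 0.24, 1.49, -0.07, 2.87, 1.74]
6 rows [-0.0, -0.0, 1.17, 0.0, 0.0, 0.0]
```

```bash
python3 -m jog '[[[-0.65,0.24,1.49,-0.07,2.87,1.74,5.4],[-0.65,0.24,1.49,-0.07,2.87,1.74,5.4],[-0.65,0.24,1.49,-0.07,2.87,1.74,5.4],[-0.65,0.24,1.49,-0.07,2.87,1.74,5.4],[-0.65,0.24,1.49,-0.07,2.87,1.74,5.4],[-0.65,0.24,1.49,-0.07,2.87,1.74,5.4],[0,0,0,0,0,0,5.4],[0,0,0,0,0,0,5.4]]]' | sed -n 2,3p
python3 - <<'E'
from h import *
s=ctrl.get_state();print(s['time'],np.round(s['joint_positions'],3),inC(s['position']))
g,r=gp(0,20); step(g,r,6)
E
```

```text
position: [0.4611, -0.377, 0.1732]
tool_rot: [3.068, -0.177, 0.541]
28.85 [ 0.039  0.072  0.756  1.957 -0.343  0.882 -0.714] [-0.09305938  0.00015016  0.07617895]
6 rows [-0.01, 0.0, 1.17, 0.0, 0.0, 0.02]
```

Tracking is accurate with the joints clear of their limits. Descend and pinch.

```bash
python3 -m jog '[[[-0.01,0,1.17,0,0,0,5.4],[-0.01,0,1.17,0,0,0,5.4],[-0.01,0,1.17,0,0,0,5.4],[-0.01,0,1.17,0,0,0,5.4],[-0.01,0,1.17,0,0,0,5.4],[-0.01,0,1.17,0,0,0,5.4],[0,0,0,0,0,0,5.4]]]' | sed -n 2,4p
python3 -m jog '[[[0,0,0,0,0,0,3.5],[0,0,0,0,0,0,3.5],[0,0,0,0,0,0,3.5],[0,0,0,0,0,0,3.5],[0,0,0,0,0,0,3.5]]]' 20
python3 - <<'E'
from h import *
s=ctrl.get_state();print(s['grip_width']*87,np.round(s['joint_positions'],3),inC(s['position']))
p,r=tool(); g0,r0=gp(0,20)
# arc: rotate measured pose about hinge
def arc(th): 
    q=R.from_rotvec(np.radians(th)*cy); return Hc+q.apply(p-Hc), q*r
step(*arc(64),10)
E
```

```text
position: [0.4841, -0.3789, 0.1042]
tool_rot: [3.07, -0.181, 0.536]
ft_force: [-0.3, 0.2, -1.1]
time: 30.05
position: [0.4845, -0.3799, 0.1069]
tool_rot: [3.068, -0.182, 0.542]
ft_force: [0.4, 0.7, 0.6]
grip_width: 0.529
46.02728191386559 [ 0.08   0.217  0.723  1.979 -0.514  0.777 -0.587] [-6.94513754e-02 -8.95895626e-06  9.90793568e-03]
10 rows [0.41, -0.0, -0.67, -0.01, -6.4, -0.01]
```

```bash
python3 -m jog '[[[0.41,0,-0.67,0,-6.4,0,3.5],[0.41,0,-0.67,0,-6.4,0,3.5],[0.41,0,-0.67,0,-6.4,0,3.5],[0.41,0,-0.67,0,-6.4,0,3.5],[0.41,0,-0.67,0,-6.4,0,3.5]]]' | sed -n 2,4p
python3 -m jog '[[[0.41,0,-0.67,0,-6.4,0,3.5],[0.41,0,-0.67,0,-6.4,0,3.5],[0.41,0,-0.67,0,-6.4,0,3.5],[0.41,0,-0.67,0,-6.4,0,3.5],[0.41,0,-0.67,0,-6.4,0,3.5],[0,0,0,0,0,0,3.5]]]'
python3 - <<'E'
from h import *
s=ctrl.get_state();print(s['grip_width']*87,np.round(s['joint_positions'],3),inC(s['position'])); print(tool()[1].as_matrix().round(2))
p,r=tool()
def arc(th): 
    q=R.from_rotvec(np.radians(th)*cy); return Hc+q.apply(p-Hc), q*r
step(*arc(38),6)
E
```

```text
position: [0.4974, -0.3814, 0.1431]
tool_rot: [-3.103, 0.187, 0.342]
ft_force: [-7.2, 2.3, 3.2]
time: 31.15
position: [0.532, -0.3855, 0.1601]
tool_rot: [-2.861, 0.169, 1.177]
ft_force: [-3.9, 1.6, -1.6]
grip_width: 0.53
46.1065936819835 [ 0.162  1.031  0.714  0.883 -0.155  2.041 -0.916] [-2.16807227e-02 -5.15750478e-05  6.30688511e-02]
[[ 0.71 -0.12 -0.7 ]
 [-0.08 -0.99  0.08]
 [-0.7   0.   -0.71]]
6 rows [0.36, -0.0, -0.64, -0.01, -6.33, -0.0]
```

Run:
```python
from h import *
p,r=tool(); z=r.as_matrix()[:,2]; g=p+.003*z
def pos(th): return Hc+R.from_rotvec(np.radians(th)*cy).apply(g-Hc)
P=[pos(t) for t in np.linspace(0,38,9)]
print(np.round([r.inv().apply(b-a)*100 for a,b in zip(P,P[1:])],2).tolist())
```

```text
[[0.24, -0.0, -0.49], [0.28, -0.0, -0.46], [0.32, -0.0, -0.44], [0.35, -0.0, -0.41], [0.39, -0.0, -0.38], [0.42, -0.0, -0.35], [0.44, -0.0, -0.31], [0.47, -0.0, -0.27]]
```

```bash
python3 -m jog '[[[0.24,0,-0.49,0,0,0,3.5],[0.28,0,-0.46,0,0,0,3.5],[0.32,0,-0.44,0,0,0,3.5],[0.35,0,-0.41,0,0,0,3.5]]]' 8
python3 -m jog '[[[0.39,0,-0.38,0,0,0,3.5],[0.42,0,-0.35,0,0,0,3.5],[0.44,0,-0.31,0,0,0,3.5],[0.47,0,-0.27,0,0,0,3.5],[0,0,0,0,0,0,3.5]]]' 8
python3 - <<'E'
from h import *
s=ctrl.get_state();print(s['grip_width']*87,np.round(s['joint_positions'],3),inC(s['position'])); print(tool()[1].as_matrix().round(2))
C={n:cam(n) for n in('scene','side')}
o=np.zeros((500,800,3),np.uint8)
for i,n in enumerate(C):
  x,y=proj(Hc,*C[n][1:]).astype(int); o[:,i*400:i*400+400]=cv2.resize(C[n][0][y-62:y+63,x-50:x+50],None,fx=4,fy=4,interpolation=cv2.INTER_CUBIC)
cv2.imwrite('pics/c10.png',o[:,:,::-1])
E
```

```text
time: 31.55
position: [0.5466, -0.3871, 0.1659]
tool_rot: [-2.878, 0.17, 1.148]
ft_force: [-3.7, 0.2, 7.8]
grip_width: 0.531
time: 32.05
position: [0.56, -0.3885, 0.1601]
tool_rot: [-2.898, 0.169, 1.135]
ft_force: [0.5, -4.6, 8.0]
grip_width: 0.53
46.078855251448125 [ 0.237  1.028  0.54   0.791 -0.069  2.053 -1.005] [0.00648988 0.00023693 0.06311715]
[[ 0.73 -0.11 -0.68]
 [-0.09 -0.99  0.06]
 [-0.68  0.02 -0.73]]
```

```bash
python3 -m jog '[[[0,0,0,0,1,0,5.4],[0,0,0,0,1,0,5.4],[0,0,0,0,0,0,5.4]]]' | sed -n 2,4p
python3 -m jog '[[[0,0,-1,0,0,0,5.4],[0,0,-2,0,0,0,5.4],[0,0,-3,0,2,0,5.4],[0,0,-3,0,6,0,5.4],[0,0,-1,0,7,0,5.4],[0,0,0,0,7,0,0],[0,0,0,0,7,0,0],[0,0,0,0,7,0,0],[0,0,0,0,0,0,0]]]' | sed -n 2,4p
python3 - <<'E'
from h import *
s=ctrl.get_state();print(s['time'],np.round(s['joint_positions'],3),inC(s['position'])); print(tool()[1].as_matrix().round(2))
A=Cp(-.095,0,.17);B=Cp(-.09,0,.083)
step(Cp(-.06,0,.24),Ta(8),5);step(A,Ta(15),5,Cp(-.06,0,.24),Ta(8)); step(B,Ta(15),4,A,Ta(15))
S=cam('scene'); f=S[0].astype(int); m=(f[:,:,0]>110)&(f[:,:,1]<60)&(f[:,:,2]<60); x,y=proj(Hc,*S[1:]).astype(int); yy,xx=np.nonzero(m[y-60:y+30,x-40:x+50]); print('red',xx.min()+x-40,xx.max()+x-40,yy.min()+y-60,yy.max()+y-60,len(xx))
for th in(70,80,90,100): 
  q=R.from_rotvec(np.radians(th)*cy); print(th,[proj(Hc+q.apply(-.084*u+h*nn+b*cy),*S[1:]).round(0).tolist() for h in(0,.034) for b in(-.023,.023)])
E
```

```text
position: [0.5606, -0.3854, 0.1571]
tool_rot: [-2.913, 0.164, 1.082]
ft_force: [0.6, -0.6, -0.3]
position: [0.6038, -0.3874, 0.2264]
tool_rot: [3.121, -0.167, -0.101]
ft_force: [-1.0, -0.3, 0.2]
33.35 [ 0.203  0.541  0.48   1.244 -0.194  1.458 -1.023] [0.04992141 0.0065032  0.12943535]
[[ 0.99 -0.11 -0.07]
 [-0.11 -0.99 -0.01]
 [-0.06  0.02 -1.  ]]
5 rows [-2.16, 0.14, -2.25, 0.2, 2.33, 0.13]
5 rows [-0.95, 0.0, 1.24, -0.0, 1.4, -0.0]
4 rows [-0.44, 0.0, 2.13, 0.0, 0.0, 0.0]
red 158 211 201 232 427
70 [[192.0, 200.0], [205.0, 203.0], [186.0, 197.0], [199.0, 200.0]]
80 [[190.0, 199.0], [203.0, 202.0], [183.0, 198.0], [196.0, 201.0]]
90 [[187.0, 199.0], [200.0, 202.0], [180.0, 200.0], [193.0, 203.0]]
100 [[184.0, 200.0], [197.0, 203.0], [176.0, 203.0], [190.0, 206.0]]
```

```bash
python3 -m jog '[[[-2.16,0.14,-2.25,0.2,2.33,0.13,0],[-2.16,0.14,-2.25,0.2,2.33,0.13,0],[-2.16,0.14,-2.25,0.2,2.33,0.13,0],[-2.16,0.14,-2.25,0.2,2.33,0.13,0],[-2.16,0.14,-2.25,0.2,2.33,0.13,0],[-0.95,0,1.24,0,1.4,0,0],[-0.95,0,1.24,0,1.4,0,0],[-0.95,0,1.24,0,1.4,0,0],[-0.95,0,1.24,0,1.4,0,0],[-0.95,0,1.24,0,1.4,0,0],[0,0,0,0,0,0,0],[0,0,0,0,0,0,0]]]' | sed -n 2,5p
python3 - <<'E'
from h import *
s=ctrl.get_state();print(np.round(s['joint_positions'],3),inC(s['position']))
B=Cp(-.09,0,.083); step(B,Ta(15),4); step(Cp(-.016,0,.083),Ta(15),10,B,Ta(15))
S=cam('scene'); f=S[0].astype(int); m=(f[:,:,0]>110)&(f[:,:,1]<60)&(f[:,:,2]<60); m[:, :170]=0; m[:,235:]=0; m[:190]=0;m[250:]=0
yy,xx=np.nonzero(m); print('red rows',[(y,xx[yy==y].min(),xx[yy==y].max()) for y in np.unique(yy)])
S=cam('side'); f=S[0].astype(int); m=(f[:,:,0]>110)&(f[:,:,1]<60)&(f[:,:,2]<60); m[:,:370]=0;m[:,450:]=0;m[:280]=0;m[350:]=0
yy,xx=np.nonzero(m); print('side',[(y,xx[yy==y].min(),xx[yy==y].max()) for y in np.unique(yy)])
for th in(70,80,90,100): 
  q=R.from_rotvec(np.radians(th)*cy); print(th,[proj(Hc+q.apply(-.084*u+h*nn+b*cy),*S[1:]).round(0).tolist() for h in(0,.034) for b in(-.023,.023)])
E
```

```text
position: [0.4652, -0.3771, 0.2662]
tool_rot: [3.094, -0.172, 0.404]
ft_force: [-0.1, 0.5, 0.8]
grip_width: 0.003
[ 0.219  0.044  0.521  1.76  -0.189  1.136 -0.883] [-0.0889495   0.00048755  0.16921044]
4 rows [-0.58, 0.01, 2.08, 0.01, 0.03, 0.08]
10 rows [0.71, 0.0, 0.19, 0.0, 0.0, 0.0]
red rows [(np.int64(200), np.int64(181), np.int64(183)), (np.int64(201), np.int64(181), np.int64(189)), (np.int64(202), np.int64(180), np.int64(191)), (np.int64(203), np.int64(178), np.int64(196)), (np.int64(204), np.int64(178), np.int64(196)), (np.int64(205), np.int64(178), np.int64(196)), (np.int64(206), np.int64(178), np.int64(196)), (np.int64(207), np.int64(177), np.int64(196)), (np.int64(208), np.int64(177), np.int64(196)), (np.int64(209), np.int64(178), np.int64(196)), (np.int64(210), np.int64(178), np.int64(196)), (np.int64(211), np.int64(170), np.int64(196)), (np.int64(212), np.int64(170), np.int64(196)), (np.int64(213), np.int64(170), np.int64(196)), (np.int64(214), np.int64(170), np.int64(195)), (np.int64(215), np.int64(178), np.int64(196)), (np.int64(216), np.int64(178), np.int64(195)), (n
[... 1879 characters left out ...]
6)), (np.int64(319), np.int64(418), np.int64(426)), (np.int64(320), np.int64(418), np.int64(424)), (np.int64(321), np.int64(418), np.int64(422)), (np.int64(322), np.int64(418), np.int64(419)), (np.int64(323), np.int64(417), np.int64(419)), (np.int64(324), np.int64(418), np.int64(418)), (np.int64(339), np.int64(370), np.int64(371)), (np.int64(340), np.int64(370), np.int64(371)), (np.int64(341), np.int64(371), np.int64(371))]
70 [[404.0, 321.0], [395.0, 309.0], [412.0, 313.0], [403.0, 301.0]]
80 [[408.0, 318.0], [398.0, 306.0], [417.0, 310.0], [408.0, 298.0]]
90 [[412.0, 314.0], [402.0, 303.0], [422.0, 307.0], [412.0, 296.0]]
100 [[416.0, 312.0], [407.0, 300.0], [426.0, 306.0], [417.0, 294.0]]
```

Side and scene colour extents put the guard at about 1.7 rad, so it's clear. Next I'll lower the closed fingers on the robot side of the toggle and push.

```bash
python3 - <<'E'
from h import *
step(Cp(-.0915,0,.019),Ta(20),10)
E
python3 - <<'E'
from h import *
print(Ta(20).inv().apply(.01*cx)*100)
E
```

```text
10 rows [-0.47, 0.0, 1.43, 0.01, 0.5, 0.04]
[ 9.39692621e-01 -1.88113387e-17  3.42020143e-01]
```

```bash
python3 -m jog '[[[-0.47,0,1.43,0,0.5,0.04,0],[-0.47,0,1.43,0,0.5,0.04,0],[-0.47,0,1.43,0,0.5,0.04,0],[-0.47,0,1.43,0,0.5,0.04,0],[-0.47,0,1.43,0,0.5,0.04,0],[-0.47,0,1.43,0,0.5,0.04,0],[-0.47,0,1.43,0,0.5,0.04,0],[-0.47,0,1.43,0,0.5,0.04,0],[-0.47,0,1.43,0,0.5,0.04,0],[-0.47,0,1.43,0,0.5,0.04,0],[0,0,0,0,0,0,0],[0,0,0,0,0,0,0]]]' | sed -n 2,4p
python3 - <<'E'
from h import *
s=ctrl.get_state();print(np.round(s['joint_positions'],3),inC(s['position'])); step(Cp(-.0915,0,.019),Ta(20),1)
E
```

```text
position: [0.4618, -0.377, 0.1154]
tool_rot: [3.069, -0.182, 0.539]
ft_force: [-0.2, -0.0, 1.0]
[ 0.273  0.143  0.521  2.006 -0.41   0.772 -0.647] [-0.09231377  0.00023372  0.0183704 ]
1 rows [0.1, 0.02, -0.03, 0.02, 0.07, -0.09]
```

```bash
python3 -m jog '[[[0.47,0,0.17,0,0,0,0],[0.47,0,0.17,0,0,0,0],[0.47,0,0.17,0,0,0,0],[0,0,0,0,0,0,0]]]' | egrep 'pos|for'; for i in 1 2 3; do python3 -m jog '[[[0.38,0,0.14,0,0,0,0],[0.09,0,0.03,0,0,0,0]]]' | egrep 'pos|for'; done; python3 -c "
from h import *
print(inC(tool()[0]))"
```

```text
position: [0.4765, -0.3785, 0.1149]
ft_force: [0.7, 0.5, -0.2]
position: [0.4804, -0.379, 0.1144]
ft_force: [-4.3, 0.3, 0.6]
position: [0.486, -0.3796, 0.1146]
ft_force: [-2.2, 0.7, 0.5]
position: [0.4908, -0.3802, 0.1146]
ft_force: [-3.2, 0.6, 0.4]
[-0.0631552   0.00039483  0.01756666]
```

```bash
for i in 1 2 3 4 5; do python3 -m jog '[[[0.19,0,0.07,0,0,0,0],[0.09,0,0.03,0,0,0,0]]]' | egrep 'pos|for'; done; python3 -c "
from h import *
print(inC(tool()[0]))"
```

```text
position: [0.4937, -0.3806, 0.1146]
ft_force: [-3.2, 0.3, 0.2]
position: [0.4959, -0.3808, 0.1143]
ft_force: [-6.6, 1.7, 2.5]
position: [0.4965, -0.3811, 0.1132]
ft_force: [-14.0, 2.6, 4.2]
position: [0.4971, -0.3814, 0.1123]
ft_force: [-19.5, 3.9, 7.7]
position: [0.4975, -0.3816, 0.1115]
ft_force: [-26.6, 6.3, 11.3]
[-0.05633475 -0.00019694  0.01446169]
```

The toggle hit its hard stop after 18 mm of travel. I'll back off and go over and behind the guard.

```bash
python3 -m jog '[[[-0.94,0,-0.34,0,0,0,0],[-1.5,0,-0.54,0,0,0,0],[-1.5,0,-0.54,0,0,0,0],[0,0,0,0,0,0,0]]]' | egrep 'pos|for'
python3 - <<'E'
from h import *
print(inC(tool()[0])); step(Cp(-.09,0,.17),Ta(15),5); step(Cp(.075,0,.175),Ta(0),6,Cp(-.09,0,.17),Ta(15)); step(Cp(.075,0,.084),Ta(0),6,Cp(.075,0,.175),Ta(0))
E
```

```text
position: [0.4621, -0.3772, 0.1149]
ft_force: [-0.2, 1.0, -0.0]
[-9.20601579e-02  5.63675287e-05  1.79483855e-02]
5 rows [0.98, -0.0, -2.88, 0.0, -0.99, -0.05]
6 rows [2.74, -0.0, 0.34, 0.0, -2.5, 0.0]
6 rows [0.0, 0.0, 1.52, 0.0, 0.0, 0.0]
```

```bash
python3 -m jog '[[[0.98,0,-2.88,0,-0.99,0,0],[0.98,0,-2.88,0,-0.99,0,0],[0.98,0,-2.88,0,-0.99,0,0],[0.98,0,-2.88,0,-0.99,0,0],[0.98,0,-2.88,0,-0.99,0,0],[2.74,0,0.34,0,-2.5,0,0],[2.74,0,0.34,0,-2.5,0,0],[2.74,0,0.34,0,-2.5,0,0],[2.74,0,0.34,0,-2.5,0,0],[2.74,0,0.34,0,-2.5,0,0],[2.74,0,0.34,0,-2.5,0,0],[0,0,0,0,0,0,0]]]' | egrep 'pos|for'
python3 - <<'E'
from h import *
p,r=tool();print(inC(p),ctrl.get_state()['time']); step(Cp(.075,0,.084),Ta(0),6)
T=[inC(Hc+R.from_rotvec(np.radians(t)*cy).apply(-.055*u+(.034+.010*t/100)*nn))*100 for t in np.linspace(100,0,14)]
print(np.round(T[0],2)); print([[round(b[0]-a[0],2),round(a[2]-b[2],2)] for a,b in zip(T,T[1:])])
# toggle check: bright steel pixel position in scene vs predicted tips
S=cam('scene')
for nm,ang in(('off',110+23),('on',110-23)):
  a=np.radians(ang); P=Cp(-.0381,0,-.0181)+.026*(np.cos(a)*cx+np.sin(a)*Z); q=proj(P,*S[1:]); x,y=q.round().astype(int); print(nm,q,S[0][y-1:y+2,x-1:x+2].reshape(-1,3).tolist())
E
```

```text
position: [0.6357, -0.3935, 0.2661]
ft_force: [0.8, 0.9, -2.0]
[0.08225606 0.00414934 0.1691155 ] 39.5
6 rows [-0.12, 0.07, 1.42, -0.03, 0.04, 0.05]
[ 3.38 -0.    6.18]
[[np.float64(-0.93), np.float64(-0.37)], [np.float64(-0.97), np.float64(-0.24)], [np.float64(-0.99), np.float64(-0.09)], [np.float64(-0.98), np.float64(0.05)], [np.float64(-0.96), np.float64(0.19)], [np.float64(-0.92), np.float64(0.32)], [np.float64(-0.86), np.float64(0.44)], [np.float64(-0.78), np.float64(0.56)], [np.float64(-0.69), np.float64(0.66)], [np.float64(-0.59), np.float64(0.75)], [np.float64(-0.47), np.float64(0.82)], [np.float64(-0.35), np.float64(0.88)], [np.float64(-0.22), np.float64(0.91)]]
off [201.39247929 219.53541011] [[209, 163, 141], [206, 141, 95], [205, 143, 98], [205, 169, 150], [200, 138, 91], [201, 139, 95], [211, 184, 171], [205, 149, 112], [200, 142, 97]]
on [197.56535758 220.33994759] [[222, 105, 104], [213, 201, 209], [212, 213, 213], [215, 92, 90], [171, 152, 156], [195, 207, 214], [216, 87, 86], [168, 151, 154], [189, 200, 208]]
```

```bash
python3 -m jog '[[[-0.12,0.07,1.42,0,0,0,0],[-0.12,0.07,1.42,0,0,0,0],[-0.12,0.07,1.42,0,0,0,0],[-0.12,0.07,1.42,0,0,0,0],[-0.12,0.07,1.42,0,0,0,0],[-0.12,0.07,1.42,0,0,0,0],[0,0,0,0,0,0,0]]]' | egrep 'pos|for'
python3 -m jog '[[[-1,0,0,0,0,0,0],[-1,0,0,0,0,0,0],[-1,0,0,0,0,0,0],[-1.1,0,0,0,0,0,0],[0,0,0,0,0,0,0]]]' | egrep 'pos|for'
python3 -m jog '[[[-0.93,0,-0.37,0,0,0,0],[-0.97,0,-0.24,0,0,0,0],[-0.99,0,-0.09,0,0,0,0],[-0.98,0,0.05,0,0,0,0],[-0.96,0,0.19,0,0,0,0],[-0.92,0,0.32,0,0,0,0],[-0.86,0,0.44,0,0,0,0]]]' | egrep 'pos|for'
python3 -c "
from h import *
print(inC(tool()[0]))"
```

```text
position: [0.6209, -0.3995, 0.1831]
ft_force: [-0.8, 0.4, -0.1]
position: [0.58, -0.3961, 0.1875]
ft_force: [0.4, -0.2, 0.4]
position: [0.515, -0.3874, 0.183]
ft_force: [0.0, 0.3, -0.2]
[-0.03826739 -0.00393953  0.08603538]
```

```bash
python3 -m jog '[[[-0.7,0,0.8,0,0,0,0],[-0.69,-0.1,0.8,0,0,0,0],[-0.59,-0.1,0.8,0,0,0,0]]]' | egrep 'pos|for'
python3 -m jog '[[[-0.47,0,0.82,0,0,0,0],[-0.35,0,0.88,0,0,0,0],[-0.1,0,0.7,0,0,0,0]]]' | egrep 'pos|for'
python3 -c "
from h import *
print(inC(tool()[0]), inC(Hc-.055*u+.034*nn+.022*Z))"
```

```text
position: [0.4957, -0.383, 0.1583]
ft_force: [0.1, -0.5, 0.9]
position: [0.4867, -0.382, 0.1354]
ft_force: [-9.5, 8.0, 38.8]
[-0.06706411 -0.00183669  0.03839963] [-6.33117790e-02  2.59963105e-17  3.51384412e-02]
```

```bash
python3 -m jog '[[[0,0,-0.5,0,0,0,0],[0,0,-2,0,0,0,0],[0,0,-4,0,0,0,0],[0,0,-4,0,0,0,0],[0,0,-4,0,0,0,0],[0,0,0,0,0,0,0]]]' | egrep 'time|pos|for'
python3 - <<'E'
from h import *
np.set_printoptions(precision=1,suppress=True)
C={n:cam(n) for n in('scene','side','wrist')}
pj=dict(scene=proj,side=proj,wrist=wproj)
for n in C:
  f=C[n][0].astype(int); m=((f[:,:,0]>100)&(f[:,:,1]<60)&(f[:,:,2]<60)).astype(np.uint8)
  P=lambda th,s,h,b:pj[n](Hc+R.from_rotvec(th*cy).apply(-s*u+h*nn+b*cy),*C[n][1:])
  c=P(0,.045,.034,0); k,lab,st,ce=cv2.connectedComponentsWithStats(m)
  ok=[i for i in range(1,k) if st[i,4]>15 and np.hypot(*(ce[i]-c))<60]
  print(n,[ (st[i].tolist(),ce[i].round(1).tolist()) for i in ok])
  for th in(0,.15,.4):
    q=np.array([P(th,s,h,b) for s in(.0,.084) for h in(0.0,.034) for b in(-.023,.023)]); print('  th',th,'box',q.min(0),q.max(0)-q.min(0),'top centre',P(th,.045,.034,0))
for n in('scene','side'):
  for k in finder.spot_point('housing_centre',n)[:4]: print(n,k['conf'],np.array(k['point'])[::-1]*[640,480])
  print('expect',proj(F(.097,0,.022),*C[n][1:]))
E
```

```text
time: 42.65
position: [0.4899, -0.3842, 0.2866]
ft_force: [-0.4, -1.0, -0.0]
scene [([185, 216, 29, 13, 166], [197.7, 221.7])]
  th 0 box [184.4 212.5] [29.5 17.2] top centre [200.5 215.4]
  th 0.15 box [184.3 209. ] [28.9 20.8] top centre [199.6 213.5]
  th 0.4 box [182.5 203.8] [30.1 25.9] top centre [197.7 211.2]
side [([384, 312, 33, 30, 541], [399.9, 326.7])]
  th 0 box [382.2 309.3] [34.7 32.6] top centre [397.6 324.1]
  th 0.15 box [383.  308.3] [33.9 31.9] top centre [398.7 322.1]
  th 0.4 box [384.2 307. ] [34.6 29.7] top centre [401.3 318.8]
wrist [([286, 149, 59, 109, 5149], [315.2, 204.2])]
  th 0 box [284.7 144.7] [ 58.8 102.3] top centre [314.4 209.1]
  th 0.15 box [284.5 144.7] [ 59.2 104.8] top centre [314.4 207. ]
  th 0.4 box [284.3 142.4] [ 59.4 106.3] top centre [314.2 199.9]
scene 0.96 [371.2 261.3]
scene 0.91 [374.3 236.5]
scene 0.63 [283.6 224.2]
expect [369.8 259.6]
side 0.86 [307.2 212. ]
side 0.83 [310.6 318.4]
side 0.57 [253.5 260.8]
side 0.33 [402.9 328.4]
expect [306.1 212.1]
```

Run:
```python
from h import *
C={n:cam(n) for n in('scene','side')}
print('housing in step frame',inF(tri([ray((371.2,261.3),*C['scene'][1:]),ray((307.2,212.0),*C['side'][1:])])))
for n in C:
  for f in(cv2.imread(f'pics/{n}0.png')[:,:,::-1],C[n][0]):
    f=f.astype(int); m=((f[:,:,0]>100)&(f[:,:,1]<60)&(f[:,:,2]<60)).astype(np.uint8); x,y=(180,205) if n=='scene' else (375,300)
    yy,xx=np.nonzero(m[y:y+45,x:x+50]); print(n,xx.min()+x,xx.max()+x,yy.min()+y,yy.max()+y,len(xx))
```

```text
housing in step frame [ 0.10043193 -0.00431388  0.0186719 ]
scene 185 213 216 232 176
scene 185 213 216 232 168
side 384 416 311 341 537
side 384 416 311 341 544
```

```bash
python3 -c "
from bench import close_job
print(close_job())"
```

```text
the job is handed in; nothing more can be done
None
```

I ran the whole sequence and handed the job in after about 43 s of robot time; no verdict came back.

**What I did:**
- I pushed the housing over the step until it tipped.
- I gripped it by the raised white end (55.6 mm across), stood it on its plug end and slid it to the fence until I felt contact, then released it.
- I lifted the guard to about 1.7 rad, pushed the toggle to its hard stop, and closed the guard from behind.

**Last checks:**
- **Housing:** its centre came out at about x = 0.100 m and z = 0.019 m in the step frame. That is within a few mm of the ideal 0.097 / 0.022, but z is close to the 0.018 limit. It looked upright in the last picture I viewed of it, after release. I did not measure its final tilt or its angle to the fence.
- **Guard:** its outline in both fixed cameras matches the starting pictures to the pixel, so I take it as closed.
- **Toggle:** I felt the stop after about 18 mm of travel. Before the guard was closed, steel colour showed at the "on" spot and none at the "off" spot. I could not view this because the picture limit was used up.
- **Bystanders and arm:** I did not measure the bystanders again; all moves passed well clear of them. The arm was free in the air at the end.

**Departures:**
- **Joint limits:** on the first approach to the guard, joints 2, 3 and 7 reached their limits and read about 0.001 rad over. While opening the guard, joint 6 read 2.053 rad against its 2.05 limit. I backed off each time, and switched to the half-turned grip for the guard.
- **Closing force:** closing the guard pressed the fingertips on it with about 39 N.

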